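# Load the colour reader and hold its sprung arm at the stop

## Task

Ready the roast colour reader for its calibration reading: set the three loose reference discs flat into the three wells of its carrier, one per well, the lightest in the well next to the arm's pivot, the middle one in the middle and the darkest in the outer well; set them down rather than drop them. Then swing the sprung reading arm, which has a black knob at its end, round over the discs until it is hard against its stop, and finish while still holding it there, because it springs back when let go. Leave the tray of beans, the mug and the brush where they are.

Things in the scene. Friction and masses are not known exactly. Their poses are not given: they have to be found in the camera images.
- reader: the roast colour reader, fixed to the counter: grey V-shaped base 12 mm thick. Origin at counter height on the arm's vertical pivot axis. Its +y axis runs along the carrier wing (104 mm wide, to 236 mm from the pivot), which bears the white carrier (76 x 160 mm, top 20 mm high) with three wells in a row. The other wing, with a white strip, lies under the parked arm, 1.15 rad clockwise (from above) from +y.
- pivot (a point): on the vertical pivot axis of the reading arm, 47 mm above the counter; axes as the reader's. The pivot body (74 mm high, with a coil spring round it) and two stop ears (58 mm high) stand within 55 mm of the axis; a black box 36 mm high lies on the -y side, to 78 mm.
- well_inner (a point): centre of the mouth of the inner well, next to the pivot (80 mm from its axis), on the carrier's top face, 20 mm above the counter; axes as the reader's. Round dark-floored pocket 44 mm wide, 4.5 mm deep, 50 mm from the next. A seated disc lies flat on its floor, stands 5 mm proud, its centre about 0.5 mm above this point. Fingers fit beside it best across the row (along the reader's x axis).
- well_middle (a point): centre of the mouth of the middle well (130 mm from the pivot axis), on the carrier's top face, 20 mm above the counter; axes as the reader's. Round dark-floored pocket 44 mm wide, 4.5 mm deep, 50 mm from the next. A seated disc lies flat on its floor, stands 5 mm proud, its centre about 0.5 mm above this point. Fingers fit beside it best across the row (along the reader's x axis).
- well_outer (a point): centre of the mouth of the outer well (180 mm from the pivot axis), on the carrier's top face, 20 mm above the counter; axes as the reader's. Round dark-floored pocket 44 mm wide, 4.5 mm deep, 50 mm from the next. A seated disc lies flat on its floor, stands 5 mm proud, its centre about 0.5 mm above this point. Fingers fit beside it best across the row (along the reader's x axis).
- disc_light_mid (a point): light coffee-brown reference disc, loose and lying flat on the counter at the start, 39 mm in diameter and 10 mm thick, 18 g (the lightest of the three). Point at its centre, half-way up.
- disc_medium_mid (a point): medium coffee-brown reference disc, loose and lying flat on the counter at the start, 39 mm in diameter and 10 mm thick, 18 g (the middle shade of the three). Point at its centre, half-way up.
- disc_dark_mid (a point): dark, nearly black coffee-brown reference disc, loose and lying flat on the counter at the start, 39 mm in diameter and 10 mm thick, 18 g (the darkest of the three). Point at its centre, half-way up.
- read_arm (a joint): reading arm, rad about the vertical pivot: 0 parked over the white strip, 1.15 hard against its stop, lying along the reader's +y with a reading head over each well; grows counter-clockwise from above. A spring drives it back to 0: 1.6 N at the knob when parked, 4.2 N at the stop. Steel cage 36 mm wide, 34 to 60 mm above the counter; passes 9 mm above seated discs.
- knob (a point): centre (half-way up) of the upright round black knob on the free end of the reading arm, 220 mm from the pivot axis, 82 mm above the counter. The knob is 23 mm in diameter and 40 mm tall (62 to 102 mm above the counter).
- red_hose: fixed red air hose that hangs in a bow over the counter behind the work: seen from above it runs at about x 0.57 to 0.61 m for y from -0.17 to +0.10 m, 0.2 m above the counter at the left end and 0.5 m at the right; keep wrist and gripper on the robot's side of it, going straight across rather than in a wide arc. A blue frame leg stands near x 0.60, y 0.09 m and another near x 0.60, y 0.37 m.
- roast_tray: bystander: loose black tray of roasted beans, 98 x 143 x 28 mm; origin at the centre of its underside
- coffee_mug: bystander: loose white mug, 85 mm wide, 91 mm tall; origin at the centre of its underside
- brush: bystander: loose dusting brush with a brown handle, 202 x 38 x 17 mm; origin at the centre of its underside
Not all that is in view belongs to the job. What is shaped like the part that bears disc_medium_mid but blue is not meant.

How it is judged:
By the outcome, as a careful person would: the job done as asked, in the order asked, and still so for the second after the job is handed in, while the arm keeps its last pose, push and grip.
It also fails if it takes over 72 s, if anything falls off the work surface, if the arm or the gripper's body presses on something with over 40 N, if the wrist force passes 120 N, or if a joint passes its speed limit or range.

## Robot

A 7-joint arm with a two-finger parallel gripper is mounted at the origin on a cart in front of the work surface, level with it; the furniture and walls round the work are solid. World frame = base frame: x ahead of the robot, y to its left, z up, the work surface at z = 0. Lengths are in m, angles in degrees, forces in N, time in s.
With the tool pointing down it reaches from about 0.4 to 0.925 m from the base axis. Payload 5.6 kg.
Tool frame: the origin (TCP) lies on the centre line of the jaws, within the pads' length; the fingertips stand env.nose_length ahead of it and the grasp point (between the pads) lies 11 mm behind it (env.nose_length is the distance from the TCP to the fingertips, in m); x points along the fingers, z is the direction in which the jaws open and shut, and the axes are right-handed (so a half turn about x gives the same grasp; the last joint's range is limited). The gripper opens to 85 mm and grips with 20 to 120 N. Pads are 22 mm wide; open, the fingers measure 114 mm over their backs; the gripper's body (76 mm by 85 mm) begins 54 mm behind the grasp point. The pads swing forward as they close: fully open they stand 13 mm farther back than shut.
Start: joints at [-72.307, 26.786, -0.665, 91.828, 0.344, 61.387, -3.226], TCP at [0.224, 0.61, 0.2] pointing down, gripper open.
Joint ranges: [-144.91, 144.91], [-17.63, 115.5], [-89.93, 88.59], [15.96, 139.68], [-74.01, 254.01], [8.47, 105.57], [-167.45, 167.45]. Speed limits (degrees/s): [147.25, 147.25, 180, 180, 180, 180, 180].

## Interface

Orientations are given as [roll, pitch, yaw] about the fixed x, y, z axes, in that order (R = Rz(yaw) Ry(pitch) Rx(roll)).
In Python, from plant import env gives the robot as it stands.
- The arm moves only by the tool jog_arm, never from a script. Its argument "rows" is a list of rows, each an object with "linear": the shift along the world's x, y, z in mm, a list of three; "rotation": the turn, a rotation vector about the world's x, y, z in degrees, a list of three; "gripper": the closure in counts, from 0 (fully open) to 255 (shut). A call has exactly 10 rows; each row shifts and turns the commanded pose from where the row before left it; what a row does not reach is not made up. A row lasts 1/12 s, in which the tool goes at most 41.7 mm and 7.16 degrees, less where a joint would pass 70% of its speed; a pose out of reach is approached as far as the arm can. A call with a gripper value outside its range is refused whole. The fingers move at their own pace and stop on an object; the grip force is fixed at half the most. Time passes only in rows, so rows that do not move let the fingers close, or fill a call up. It gives the time, the measured TCP pose, the force and the opening at its end, in the units of the state.
- env.get_state(): the state, without advancing time (a new reading comes with each control period).
- env.get_image(name): name is "scene" or "top" or "wrist"; returns a dict with "pixels" (420x560x3 uint8, blue, green, red), "depth" (420x560 float32, m along the optical axis (not along the pixel's ray), 0 where there is no reading), "intrinsics" (3x3 intrinsics, pixels), "extrinsics" (4x4, takes a point from world to camera coordinates). Camera axes: x right, y up, looking along -z (the intrinsics and any distortion apply to the point x, -y, -z); pixel columns grow to the right and rows downward; lengths in m; the calibration is good to about 2 mm. A picture is of the moment at which its call begins.
- env.close_job(): hands the job in, once; it reports no verdict.
The state is a dict: "t": time; "joints": joint angles; "dq": joint speeds; "joint_efforts": joint torques, N m; "position": TCP position; "orientation": TCP orientation; "wrist_force": force on the tool from outside, world axes, zero at the start; "moment": the same for the moment, N m; "width": finger opening in m.
Only numpy, scipy, OpenCV 4.12 (cv2) and the standard library are available. Lean on these libraries where they do the work, as an engineer would, in place of code of your own. Each camera call takes 0.05 s, during which the arm holds its last target.

## Working session

There is one attempt and no reset: what is moved stays moved. The work goes in short steps, Python scripts to look and compute and a tool call to move; the robot and the scene stay as the last step left them, time stands still between calls to the robot, and variables do not carry over. Pictures are saved under pics/ and viewed, and the job is handed in when it is done.

Besides the shell and the picture viewer there is one more tool, called as name(argument=value, ...) on one line, values as JSON. jog_arm: Moves the arm, as the interface text tells. Its arguments: {"type":"object","properties":{"rows":{"type":"array"}},"required":["rows"]}

```bash
ls; mkdir -p pics
python3 - <<'E'
from plant import env
import cv2,numpy as np
print(env.nose_length, env.get_state())
for n in ("scene","top","wrist"):
    d=env.get_image(n); cv2.imwrite(f"pics/a_{n}.png",d["pixels"]); print(n,d["intrinsics"].round(1).tolist(),d["extrinsics"].round(3).tolist())
    np.savez(f"a_{n}.npz",**d)
E
```

```text
pics
0.008 {'t': 0.0, 'joints': array([-72.30725277,  26.83637712,  -0.66439192,  91.88258952,
         0.34407782,  61.38668285,  -3.22598907]), 'dq': array([-0.05610806, -0.05426561, -0.01397788, -0.08121683,  0.03949134,
        0.04954798, -0.09020624]), 'joint_efforts': array([ 4.05504375e-05, -5.32374144e+01,  2.18857219e-02, -2.51297969e+01,
        1.14876629e-02,  7.77601119e-03, -5.68395933e-06]), 'position': array([0.22383771, 0.60957247, 0.19942206]), 'orientation': array([-175.76455421,   89.89631622, -105.92512504]), 'wrist_force': array([ 0.55250887,  0.04279166, -0.16026959]), 'moment': array([0.00415451, 0.04327722, 0.0481503 ]), 'width': 0.0854025392395995}
scene [[402.4, 0.0, 276.6], [0.0, 402.4, 213.4], [0.0, 0.0, 1.0]] [[-0.884, -0.468, -0.005, 0.534], [0.284, -0.546, 0.788, -0.22], [-0.371, 0.695, 0.616, -1.169], [0.0, 0.0, 0.0, 1.0]]
top [[405.4, 0.0, 276.2], [0.0, 405.4, 204.0], [0.0, 0.0, 1.0]] [[0.012, -1.0, -0.017, 0.073], [0.996, 0.011, 0.083, -0.563], [-0.083, -0.018, 0.996, -1.145], [0.0, 0.0, 0.0, 1.0]]
wrist [[303.3, 0.0, 279.1], [0.0, 303.3, 204.1], [0.0, 0.0, 1.0]] [[0.345, 0.938, -0.001, -0.65], [-0.906, 0.333, -0.262, 0.033], [-0.246, 0.092, 0.965, -0.378], [0.0, 0.0, 0.0, 1.0]]
```

View pics/a_scene.png

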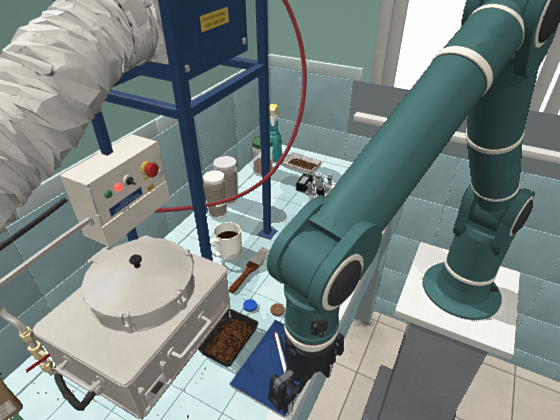

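View pics/a_top.png

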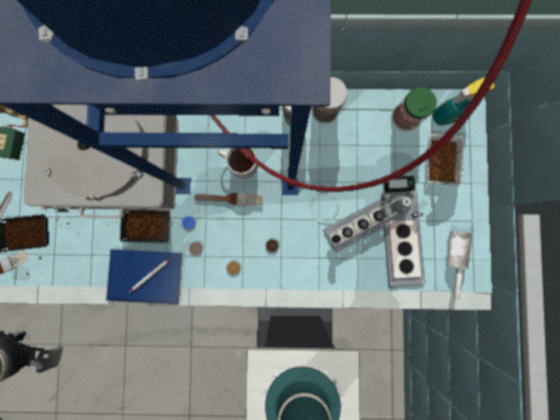

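View pics/a_wrist.png

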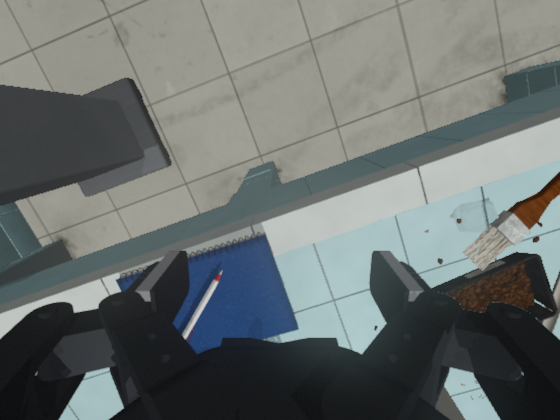

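```bash
cat > h.py <<'E'
import numpy as np,cv2
def load(f): return dict(np.load(f))
def ray(d,u,v):
    K=d["intrinsics"];E=d["extrinsics"];R=E[:3,:3];o=-R.T@E[:3,3]
    p=np.linalg.inv(K)@[u,v,1]; p=np.array([p[0],-p[1],-p[2]])
    return o,R.T@p
def onz(d,u,v,z):
    o,r=ray(d,u,v); return o+r*(z-o[2])/r[2]
def proj(d,P):
    c=d["extrinsics"]@np.r_[P,1]; q=d["intrinsics"]@[c[0],-c[1],-c[2]]; return q[:2]/q[2]
E
python3 - <<'E'
from h import *
d=load("a_top.npz"); im=d["pixels"]
cv2.imwrite("pics/c1.png",cv2.resize(im[205:290,110:290],None,fx=4.4,fy=4.4,interpolation=cv2.INTER_CUBIC))
cv2.imwrite("pics/c2.png",cv2.resize(im[165:295,315:480],None,fx=4.6,fy=4.6,interpolation=cv2.INTER_CUBIC))
for n,u,v in(("med",196,248),("light",233,268),("dark",272,245),("blue",189,223)):
    print(n,im[v,u],onz(d,u,v,.01).round(3),d["depth"][v,u])
    print(onz(d,u,v,0.01)[2], (d["extrinsics"]@np.r_[onz(d,u,v,.01),1])[2])
E
```

```text
med [ 94 105 120] [0.433 0.311 0.01 ] 1.1739203
0.010000000000000009 -1.176294180497565
light [ 83 116 148] [0.377 0.202 0.01 ] 1.1700338
0.010000000000000009 -1.1696686022882896
dark [54 66 83] [0.445 0.091 0.01 ] 1.1710442
0.010000000000000009 -1.1732067266145825
blue [165  98  62] [0.505 0.334 0.01 ] 1.1808963
0.010000000000000009 -1.1826866737133412
```

View pics/c1.png

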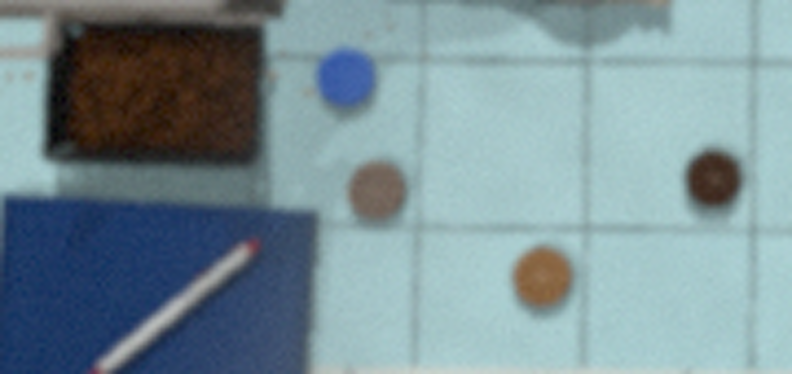

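View pics/c2.png

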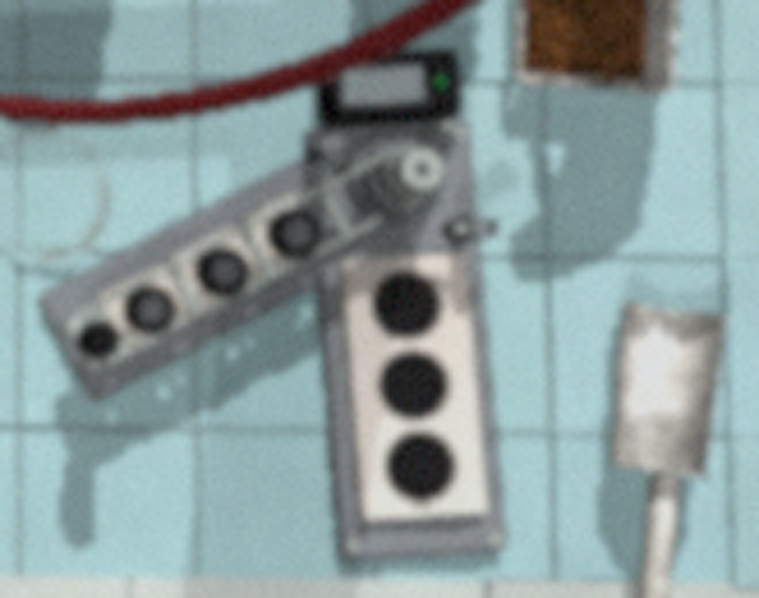

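Run:
```python
from h import *
d=load("a_top.npz"); im=d["pixels"]
def cen(win,mask):
    u0,u1,v0,v1=win
    n,l,s,c=cv2.connectedComponentsWithStats(mask[v0:v1,u0:u1].astype(np.uint8))
    i=[(s[k,4],k) for k in range(1,n)]; i.sort(reverse=True)
    return [(int(a),(c[k]+[u0,v0])) for a,k in i[:3]]
a=im.astype(int); red=a[...,2]-a[...,0]
for n,w in(("med",(180,212,235,262)),("light",(218,248,253,283)),("dark",(258,287,230,260))):
    r=cen(w,red>-5)
    print(n,[(q,c.round(1),onz(d,*c,.010).round(4)[:2]) for q,c in r[:1]])
    u,v=r[0][1].round().astype(int); print(im[v-2:v+3,u-2:u+3].mean((0,1)),im[v-14:v-11,u-3:u+3].mean((0,1)),im[v-3:v+3,u+11:u+14].mean((0,1)))
g=im.max(2)
for n,w in (("in",(392,414,220,241)),("mid",(394,416,239,257)),("out",(395,418,256,275))):
    r=cen(w,g<75); print(n,[(q,c.round(1),onz(d,*c,.0175).round(4)[:2]) for q,c in r[:1]])
for n,p in(("pivtop",(315+422/4.6,165+170/4.6)),("knob",(315+98/4.6,165+339/4.6))):
    print(n,onz(d,*p,.074 if n=="pivtop" else .102).round(4))
cv2.imwrite("pics/c3.png",cv2.resize(load("a_scene.npz")["pixels"][250:400,180:350],None,fx=4,fy=4,interpolation=cv2.INTER_CUBIC))
```

```text
med [(136, array([195.1, 248. ]), array([0.4331, 0.3139]))]
[ 92.12 102.28 115.2 ] [188.83333333 186.72222222 155.05555556] [199.05555556 196.11111111 164.33333333]
light [(156, array([232.9, 267.5]), array([0.3785, 0.2029]))]
[ 71.44 104.84 138.44] [196.44444444 193.83333333 162.27777778] [202.         198.94444444 164.88888889]
dark [(118, array([271.7, 245.3]), array([0.4437, 0.0917]))]
[41.28 52.8  71.  ] [203.33333333 201.38888889 167.        ] [205.27777778 203.22222222 166.88888889]
in [(133, array([402.7, 230.5]), array([ 0.4908, -0.284 ]))]
mid [(124, array([404.3, 248.3]), array([ 0.44  , -0.2878]))]
out [(128, array([405.8, 265.9]), array([ 0.3902, -0.2914]))]
pivtop [ 0.5679 -0.2795  0.074 ]
knob [ 0.4651 -0.0829  0.102 ]
```

View pics/c3.png

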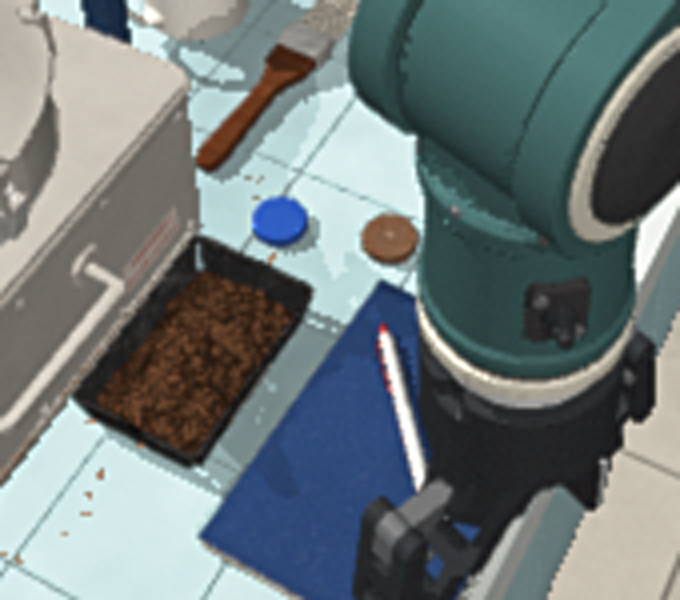

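Run:
```python
from h import *
from scipy.spatial.transform import Rotation as Ro
R=Ro.from_euler('xyz',[-175.76,89.9,-105.93],degrees=True).as_matrix(); print(R.round(3))
d=load("a_wrist.npz");E=d["extrinsics"]; o=-E[:3,:3].T@E[:3,3]; print(o, (R.T@(o-[.2238,.6096,.1994])).round(3))
```

```text
[[-0.    -0.939  0.345]
 [-0.002  0.345  0.939]
 [-1.    -0.    -0.002]]
[0.16170228 0.63334412 0.37297774] [-0.174  0.066  0.001]
```

jog_arm(rows=[{"linear": [14, -38, 0], "rotation": [0, 0, 2.4], "gripper": 95}, {"linear": [14, -38, 0], "rotation": [0, 0, 2.4], "gripper": 95}, {"linear": [14, -38, 0], "rotation": [0, 0, 2.4], "gripper": 95}, {"linear": [14, -38, 0], "rotation": [0, 0, 2.4], "gripper": 95}, {"linear": [14, -38, 0], "rotation": [0, 0, 2.4], "gripper": 95}, {"linear": [14, -38, 0], "rotation": [0, 0, 2.4], "gripper": 95}, {"linear": [14, -38, 0], "rotation": [0, 0, 2.4], "gripper": 95}, {"linear": [14, -38, 0], "rotation": [0, 0, 2.4], "gripper": 95}, {"linear": [14, -38, 0], "rotation": [0, 0, 2.4], "gripper": 95}, {"linear": [14, -26, 0], "rotation": [0, 0, 2.4], "gripper": 95}])

```text
t: 0.98
position: [0.3642, 0.2385, 0.2003]
orientation: [146.7, 89.9, -119.5]
wrist_force: [0.1, -0.1, -0.0]
width: 0.0538
```

jog_arm(rows=[{"linear": [5, -12, -25], "rotation": [0, 0, 0.4], "gripper": 95}, {"linear": [5, -12, -25], "rotation": [0, 0, 0], "gripper": 95}, {"linear": [4, -11.5, -25], "rotation": [0, 0, 0], "gripper": 95}, {"linear": [0, 0, -25], "rotation": [0, 0, 0], "gripper": 95}, {"linear": [0, 0, -10], "rotation": [0, 0, 0], "gripper": 95}, {"linear": [0, 0, -10], "rotation": [0, 0, 0], "gripper": 95}, {"linear": [0, 0, -10], "rotation": [0, 0, 0], "gripper": 95}, {"linear": [0, 0, 0], "rotation": [0, 0, 0], "gripper": 95}, {"linear": [0, 0, 0], "rotation": [0, 0, 0], "gripper": 95}, {"linear": [0, 0, 0], "rotation": [0, 0, 0], "gripper": 95}])

```text
t: 1.82
position: [0.3783, 0.2069, 0.0708]
orientation: [-58.5, 90.0, 35.7]
wrist_force: [0.4, 0.3, 0.5]
width: 0.0535
```

Run:
```python
from plant import env
from h import *
for n in("wrist","top","scene"):
    d=env.get_image(n); np.savez(f"b_{n}.npz",**d); cv2.imwrite(f"pics/b_{n}.png",d["pixels"])
```

```text
(no output)
```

View pics/b_wrist.png

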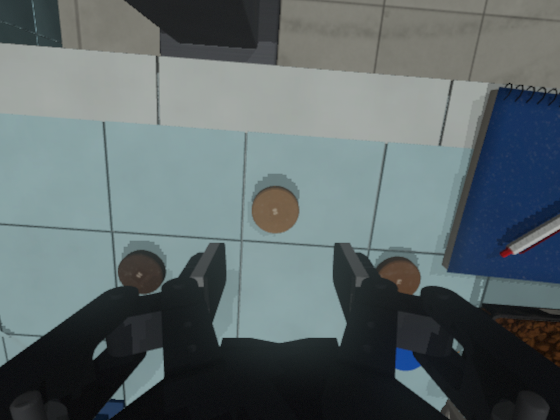

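View pics/b_scene.png

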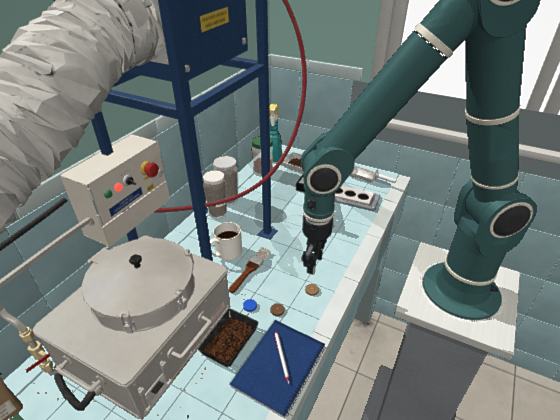

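Run:
```python
from h import *
def comps(d,z,box,thr):
    a=d["pixels"].astype(int); m=((a[...,2]-a[...,0])>thr).astype(np.uint8)
    m=cv2.morphologyEx(m,cv2.MORPH_CLOSE,np.ones((3,3)))
    n,l,s,c=cv2.connectedComponentsWithStats(m)
    for k in range(1,n):
        p=onz(d,*c[k],z)
        if s[k,4]>60 and .36<p[0]<.47 and .05<p[1]<.34:
            print(c[k].round(1),s[k].tolist(),p.round(4)[:2],a[l==k].mean(0).round())
print("wrist");comps(load("b_wrist.npz"),.010,0,5)
print("top a");comps(load("a_top.npz"),.010,0,0)
print("scene");comps(load("b_scene.npz"),.010,0,5)
cv2.imwrite("pics/c4.png",cv2.resize(load("b_wrist.npz")["pixels"][150:310,90:450],None,fx=2.2,fy=2.2))
```

```text
wrist
[274.9 209.4] [252, 186, 47, 47, 1740] [0.3803 0.2043] [ 74.  95. 114.]
[140.1 273.1] [118, 255, 44, 38, 1264] [0.4451 0.0935] [49. 55. 62.]
[401.3 274.7] [378, 257, 42, 38, 1020] [0.4305 0.3162] [53. 67. 86.]
top a
[271.8 245.3] [266, 240, 12, 12, 110] [0.4436 0.0912] [46. 56. 70.]
[195.2 247.8] [189, 242, 13, 13, 125] [0.4336 0.3137] [ 96. 104. 115.]
[232.8 267.4] [227, 261, 13, 14, 149] [0.3788 0.203 ] [ 83. 110. 135.]
scene
[311.6 289. ] [305, 284, 14, 12, 126] [0.3797 0.2088] [ 85. 113. 144.]
[276.9 309.2] [270, 303, 15, 13, 143] [0.4345 0.3192] [ 66.  86. 115.]
```

View pics/c4.png

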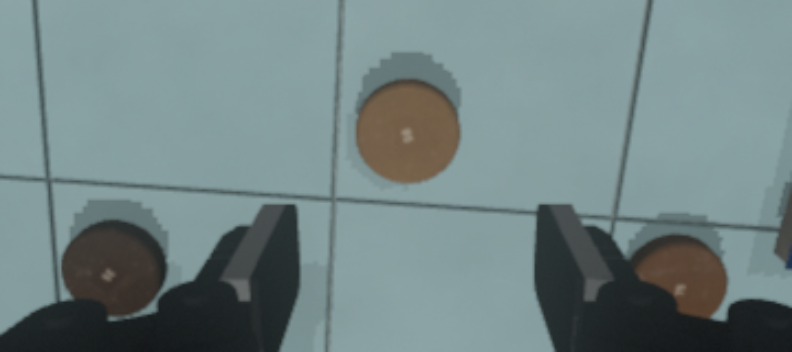

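jog_arm(rows=[{"linear": [1.2, -2.5, -10], "rotation": [0, 0, 0], "gripper": 95}, {"linear": [0, 0, -15], "rotation": [0, 0, 0], "gripper": 95}, {"linear": [0, 0, -15], "rotation": [0, 0, 0], "gripper": 95}, {"linear": [0, 0, -8], "rotation": [0, 0, 0], "gripper": 95}, {"linear": [0, 0, -4], "rotation": [0, 0, 0], "gripper": 95}, {"linear": [0, 0, -2], "rotation": [0, 0, 0], "gripper": 95}, {"linear": [0, 0, -2], "rotation": [0, 0, 0], "gripper": 95}, {"linear": [0, 0, -1], "rotation": [0, 0, 0], "gripper": 95}, {"linear": [0, 0, -1], "rotation": [0, 0, 0], "gripper": 95}, {"linear": [0, 0, 0], "rotation": [0, 0, 0], "gripper": 95}])

```text
t: 2.8
position: [0.3794, 0.2044, 0.0126]
orientation: [-56.9, 90.0, 37.4]
wrist_force: [-0.2, -0.9, -0.5]
width: 0.0535
```

Run:
```python
from plant import env
from h import *
for n in("wrist","scene"):
    d=env.get_image(n); np.savez(f"c_{n}.npz",**d); cv2.imwrite(f"pics/d_{n}.png",d["pixels"])
cv2.imwrite("pics/d_s2.png",cv2.resize(d["pixels"][230:330,250:380],None,fx=5,fy=5,interpolation=cv2.INTER_CUBIC))
```

```text
(no output)
```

View pics/d_wrist.png

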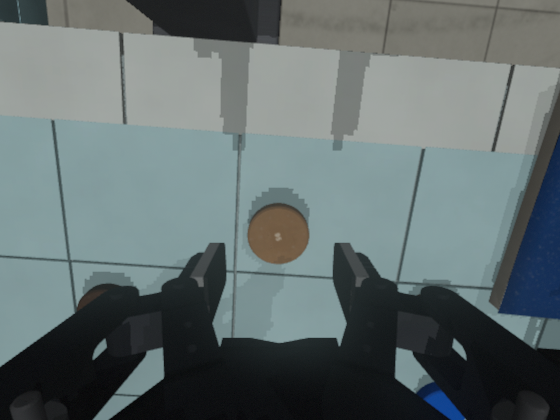

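View pics/d_s2.png

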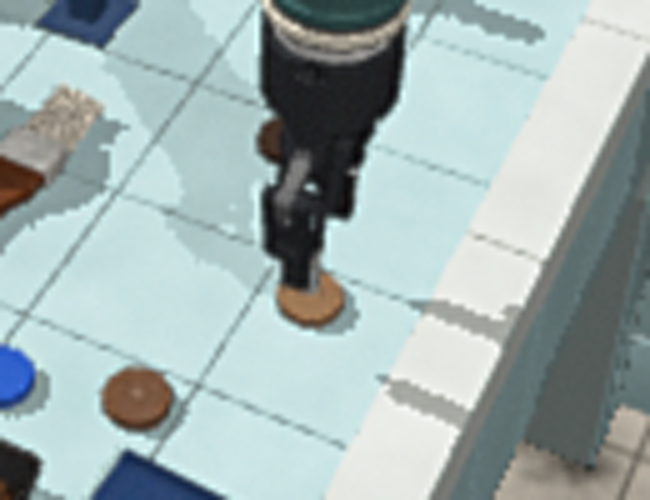

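Run:
```python
from h import *
d=load("c_wrist.npz")
for z in(.03,.02,.01,.005,0):
    print(z,proj(d,np.array([.3794,.2044,z])).round(1),proj(d,np.array([.3794,.2044-.0267,z])).round(1),proj(d,np.array([.3794-.011,.2044-.0267,z])).round(1),proj(d,np.array([.3794+.011,.2044-.0267,z])).round(1))
print(onz(d,278,233,.01))
print(d["depth"][243:300:6,195:228:3].round(3))
cv2.imwrite("pics/d_w2.png",cv2.resize(d["pixels"][180:320,170:390],None,fx=3.6,fy=3.6))
```

```text
0.03 [278.2 245.6] [230.  242.4] [230.6 223.5] [229.4 260.6]
0.02 [278.3 238.9] [232.7 235.8] [233.3 217.9] [232.  253.1]
0.01 [278.3 232.9] [235.  229.9] [235.7 212.8] [234.4 246.4]
0.005 [278.3 230.1] [236.1 227.2] [236.8 210.5] [235.5 243.3]
0 [278.3 227.4] [237.2 224.6] [237.8 208.3] [236.6 240.4]
[0.37950843 0.20423706 0.01      ]
[[0.2   0.2   0.201 0.199 0.199 0.143 0.145 0.145 0.143 0.144 0.2  ]
 [0.201 0.202 0.201 0.2   0.139 0.136 0.137 0.137 0.137 0.143 0.15 ]
 [0.14  0.141 0.14  0.131 0.131 0.131 0.131 0.132 0.135 0.14  0.149]
 [0.135 0.134 0.126 0.125 0.126 0.126 0.126 0.128 0.134 0.141 0.149]
 [0.129 0.12  0.119 0.12  0.12  0.12  0.122 0.128 0.133 0.142 0.149]
 [0.116 0.115 0.116 0.115 0.116 0.116 0.122 0.128 0.133 0.141 0.15 ]
 [0.114 0.113 0.113 0.113 0.112 0.118 0.123 0.127 0.135 0.141 0.149]
 [0.105 0.105 0.113 0.114 0.114 0.116 0.121 0.127 0.134 0.141 0.149]
 [0.102 0.101 0.112 0.115 0.113 0.117 0.123 0.128 0.135 0.14  0.209]
 [0.099 0.098 0.099 0.114 0.116 0.117 0.122 0.127 0.134 0.211 0.211]]
```

View pics/d_w2.png

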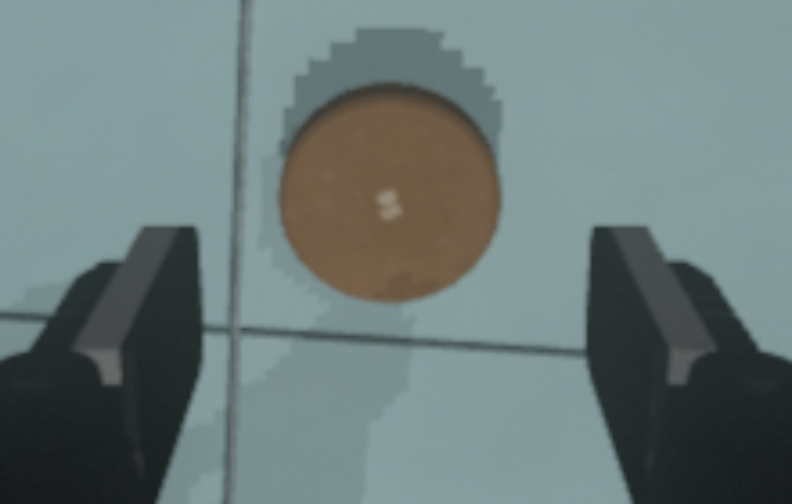

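Run:
```python
from h import *
d=load("c_wrist.npz")
for u,v in((222,243),(224,245),(224,255),(225,265),(225,275),(225,290),(211,243),(212,244)):
    o,r=ray(d,u,v); 
    # depth along axis: r has unit optical comp
    P=o+r*d["depth"][v,u]; print(u,v,d["depth"][v,u],P.round(4))
```

```text
222 243 0.14414944 [0.3707 0.177  0.0518]
224 245 0.14729276 [0.3729 0.1775 0.0491]
224 255 0.14670286 [0.3773 0.178  0.051 ]
225 265 0.14924592 [0.3831 0.1784 0.0499]
225 275 0.14870204 [0.3876 0.1789 0.0517]
225 290 0.20909545 [ 4.277e-01  1.711e-01 -2.000e-04]
211 243 0.14501792 [0.3715 0.1716 0.051 ]
212 244 0.14404806 [0.3715 0.1723 0.052 ]
```

Run:
```python
from h import *
d=load("c_scene.npz")
for z in(.005,.02,.035,.05,.07): print(z,[proj(d,np.array([.3794,y,z])).round(1) for y in (.178,.231)])
a=d["depth"]
for v in range(276,300,2):
  print(v,end=' ')
  for u in range(302,322,2):
    o,r=ray(d,u,v);P=o+r*a[v,u]; print("%d,%d"%(P[1]*1000,P[2]*1000),end='  ')
  print()
```

```text
0.005 [array([315.9, 283.1]), array([308.4, 295.5])]
0.02 [array([316.1, 279.6]), array([308.6, 292. ])]
0.035 [array([316.4, 276.1]), array([308.9, 288.4])]
0.05 [array([316.7, 272.5]), array([309.1, 284.8])]
0.07 [array([317.1, 267.5]), array([309.4, 279.9])]
276 269,119  267,119  270,125  266,123  268,128  257,118  236,97  144,-2  142,-2  141,0  
278 171,-2  263,107  257,102  264,114  268,121  253,106  238,92  154,0  149,-2  147,-1  
280 180,-1  261,96  262,100  260,101  265,110  251,96  163,-1  161,0  157,-1  156,0  
282 187,0  182,-3  245,73  262,96  262,99  237,72  173,1  165,-4  164,-2  161,-2  
284 197,1  191,-2  244,64  244,67  245,71  237,65  185,7  174,-2  172,-1  168,-3  
286 200,-3  199,0  244,56  242,57  246,64  235,55  193,8  189,6  180,0  177,-1  
288 207,-2  205,-1  209,5  210,10  237,46  237,49  202,10  196,6  193,6  185,0  
290 213,-3  212,-1  218,8  212,4  211,6  209,7  208,9  206,9  203,10  190,-1  
292 223,0  220,0  221,3  221,7  220,9  217,8  215,9  210,7  198,-4  197,-2  
294 228,-2  226,-1  223,-1  223,1  222,3  223,7  217,4  211,0  207,-1  205,-1  
296 237,0  232,-2  229,-3  228,0  226,0  222,-1  222,1  217,0  213,-3  213,0  
298 243,0  240,0  238,0  233,-2  230,-2  228,-2  228,0  223,-2  221,-1  216,-4
```

Run:
```python
from h import *
for f,pts,tz in (("a_wrist.npz",((182,256),(185,262),(186,275),(374,262),(376,256)),.1994),("b_wrist.npz",((222,248),(224,255),(225,275),(334,255),(336,248)),.0708),("c_wrist.npz",((222,248),(224,255),(225,275),(334,255),(336,248)),.0126)):
  d=load(f);print(f)
  for u,v in pts:
    o,r=ray(d,u,v); P=o+r*d["depth"][v,u]; print(u,v,d["depth"][v,u],P.round(4),"rel TCP z",(P[2]-tz).round(4))
  o=ray(d,0,0)[0];print("cam",o)
```

```text
a_wrist.npz
182 256 0.13288042 [0.2002 0.5737 0.2508] rel TCP z 0.0514
185 262 0.13626558 [0.2041 0.5725 0.2483] rel TCP z 0.0489
186 275 0.13828036 [0.2103 0.5701 0.2481] rel TCP z 0.0487
374 262 0.13770871 [0.2342 0.6524 0.2469] rel TCP z 0.0475
376 256 0.13307177 [0.2297 0.6535 0.2505] rel TCP z 0.0511
cam [0.16170228 0.63334412 0.37297774]
b_wrist.npz
222 248 0.14154994 [0.3708 0.1801 0.113 ] rel TCP z 0.0422
224 255 0.14608593 [0.3759 0.1806 0.1097] rel TCP z 0.0389
225 275 0.14903031 [0.3866 0.1813 0.1096] rel TCP z 0.0388
334 255 0.14877912 [0.3731 0.234  0.1073] rel TCP z 0.0365
336 248 0.1432346 [0.3676 0.2335 0.1115] rel TCP z 0.0407
cam [0.31207074 0.20234429 0.24423466]
c_wrist.npz
222 248 0.14126337 [0.3718 0.1776 0.0551] rel TCP z 0.0425
224 255 0.14670286 [0.3773 0.178  0.051 ] rel TCP z 0.0384
225 275 0.14870204 [0.3876 0.1789 0.0517] rel TCP z 0.0391
334 255 0.15027341 [0.3749 0.2318 0.0477] rel TCP z 0.0351
336 248 0.14337441 [0.3688 0.231  0.0532] rel TCP z 0.0406
cam [0.31320674 0.19981293 0.18606449]
```

jog_arm(rows=[{"linear": [0, 0, -3], "rotation": [0, 0, 0], "gripper": 95}, {"linear": [0, 0, -3], "rotation": [0, 0, 0], "gripper": 95}, {"linear": [0, 0, -2], "rotation": [0, 0, 0], "gripper": 95}, {"linear": [0, 0, -2], "rotation": [0, 0, 0], "gripper": 95}, {"linear": [0, 0, -1], "rotation": [0, 0, 0], "gripper": 95}, {"linear": [0, 0, -1], "rotation": [0, 0, 0], "gripper": 95}, {"linear": [0, 0, -1], "rotation": [0, 0, 0], "gripper": 95}, {"linear": [0, 0, -1], "rotation": [0, 0, 0], "gripper": 95}, {"linear": [0, 0, 0], "rotation": [0, 0, 0], "gripper": 95}, {"linear": [0, 0, 0], "rotation": [0, 0, 0], "gripper": 95}])

```text
t: 3.73
position: [0.3792, 0.2042, -0.0016]
orientation: [13.1, 90.0, 107.3]
wrist_force: [0.4, 0.1, 0.5]
width: 0.0538
```

jog_arm(rows=[{"linear": [0, 0, -4], "rotation": [0, 0, 0], "gripper": 95}, {"linear": [0, 0, -4], "rotation": [0, 0, 0], "gripper": 95}, {"linear": [0, 0, -4], "rotation": [0, 0, 0], "gripper": 95}, {"linear": [0, 0, -3], "rotation": [0, 0, 0], "gripper": 95}, {"linear": [0, 0, -2], "rotation": [0, 0, 0], "gripper": 95}, {"linear": [0, 0, -2], "rotation": [0, 0, 0], "gripper": 95}, {"linear": [0, 0, -1], "rotation": [0, 0, 0], "gripper": 95}, {"linear": [0, 0, 0], "rotation": [0, 0, 0], "gripper": 95}, {"linear": [0, 0, 0], "rotation": [0, 0, 0], "gripper": 95}, {"linear": [0, 0, 0], "rotation": [0, 0, 0], "gripper": 95}])

```text
t: 4.57
position: [0.3793, 0.2042, -0.0215]
orientation: [-61.6, 90.0, 32.7]
wrist_force: [-0.4, 0.1, -0.2]
width: 0.0536
```

Run:
```python
from plant import env
from h import *
d=env.get_image("wrist"); np.savez("e_wrist.npz",**d)
cv2.imwrite("pics/e_w2.png",cv2.resize(d["pixels"][180:320,170:390],None,fx=3.6,fy=3.6))
for u,v in ((222,248),(224,255),(225,275),(334,255),(336,248)):
    o,r=ray(d,u,v); P=o+r*d["depth"][v,u]; print(u,v,P.round(4))
```

```text
222 248 [0.3714 0.1777 0.0218]
224 255 [0.3771 0.1779 0.0171]
225 275 [0.3874 0.1788 0.0176]
334 255 [0.3743 0.2315 0.0147]
336 248 [0.3688 0.231  0.0188]
```

View pics/e_w2.png

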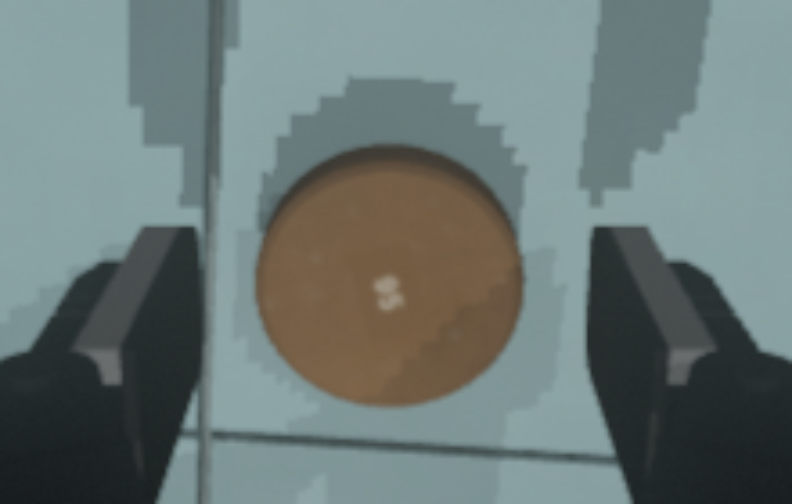

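jog_arm(rows=[{"linear": [0, 0, -2], "rotation": [0, 0, 0], "gripper": 95}, {"linear": [0, 0, -2], "rotation": [0, 0, 0], "gripper": 95}, {"linear": [0, 0, -2], "rotation": [0, 0, 0], "gripper": 95}, {"linear": [0, 0, -1], "rotation": [0, 0, 0], "gripper": 95}, {"linear": [0, 0, -1], "rotation": [0, 0, 0], "gripper": 95}, {"linear": [0, 0, -1], "rotation": [0, 0, 0], "gripper": 95}, {"linear": [0, 0, -1], "rotation": [0, 0, 0], "gripper": 95}, {"linear": [0, 0, 0], "rotation": [0, 0, 0], "gripper": 95}, {"linear": [0, 0, 0], "rotation": [0, 0, 0], "gripper": 95}, {"linear": [0, 0, 0], "rotation": [0, 0, 0], "gripper": 95}])

```text
t: 5.45
position: [0.3792, 0.2042, -0.0316]
orientation: [-55.3, 90.0, 38.9]
wrist_force: [-0.6, -0.3, 1.0]
width: 0.0531
```

Run:
```python
from plant import env
from h import *
d=env.get_image("wrist"); np.savez("f_wrist.npz",**d)
cv2.imwrite("pics/f_w2.png",cv2.resize(d["pixels"][180:320,170:390],None,fx=3.6,fy=3.6))
for u,v in ((224,250),(224,260),(225,275),(334,255),(334,265)):
    o,r=ray(d,u,v); P=o+r*d["depth"][v,u]; print(u,v,P.round(4))
```

```text
224 250 [0.3754 0.1775 0.0047]
224 260 [0.3792 0.1781 0.008 ]
225 275 [0.3876 0.1787 0.0071]
334 255 [0.3742 0.2314 0.0046]
334 265 [0.3791 0.2318 0.0056]
```

View pics/f_w2.png

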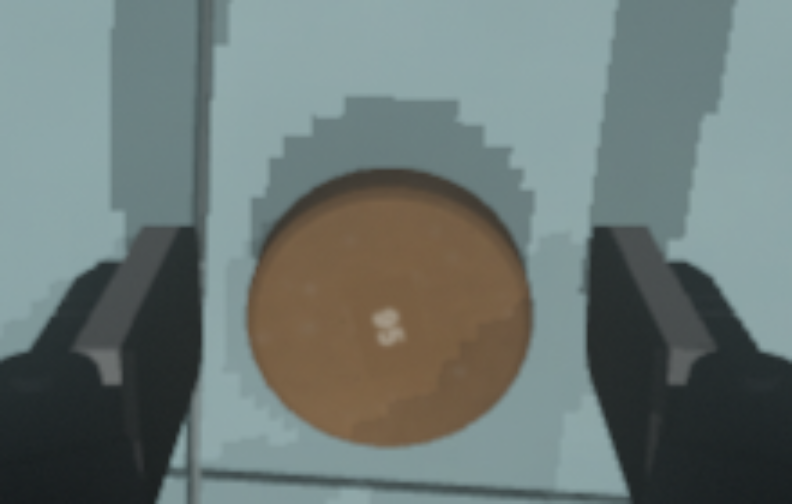

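jog_arm(rows=[{"linear": [0, 0, 2.5], "rotation": [0, 0, 0], "gripper": 95}, {"linear": [0, 0, 0], "rotation": [0, 0, 0], "gripper": 120}, {"linear": [0, 0, 0], "rotation": [0, 0, 0], "gripper": 130}, {"linear": [0, 0, 0], "rotation": [0, 0, 0], "gripper": 140}, {"linear": [0, 0, 0], "rotation": [0, 0, 0], "gripper": 160}, {"linear": [0, 0, 0], "rotation": [0, 0, 0], "gripper": 200}, {"linear": [0, 0, 0], "rotation": [0, 0, 0], "gripper": 255}, {"linear": [0, 0, 0], "rotation": [0, 0, 0], "gripper": 255}, {"linear": [0, 0, 0], "rotation": [0, 0, 0], "gripper": 255}, {"linear": [0, 0, 0], "rotation": [0, 0, 0], "gripper": 255}])

```text
t: 6.33
position: [0.3794, 0.2043, -0.0284]
orientation: [-44.9, 90.0, 49.4]
wrist_force: [-1.9, -1.1, 10.7]
width: 0.0356
```

Run:
```python
from plant import env
from h import *
d=env.get_image("wrist"); np.savez("g_wrist.npz",**d)
cv2.imwrite("pics/g_w2.png",cv2.resize(d["pixels"][180:320,170:390],None,fx=3.6,fy=3.6))
```

```text
(no output)
```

View pics/g_w2.png

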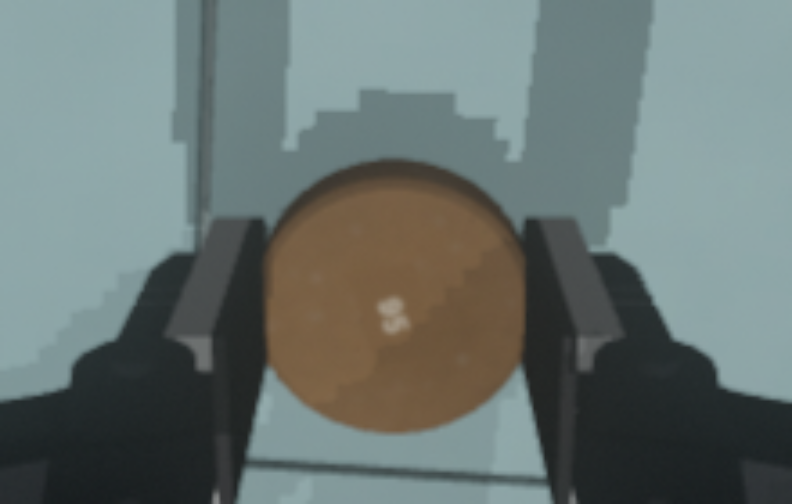

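jog_arm(rows=[{"linear": [0, 0, 0.5], "rotation": [0, 0, 0], "gripper": 255}, {"linear": [0, 0, 0.5], "rotation": [0, 0, 0], "gripper": 255}, {"linear": [0, 0, 1], "rotation": [0, 0, 0], "gripper": 255}, {"linear": [0, 0, 2], "rotation": [0, 0, 0], "gripper": 255}, {"linear": [0, 0, 4], "rotation": [0, 0, 0], "gripper": 255}, {"linear": [0, 0, 8], "rotation": [0, 0, 0], "gripper": 255}, {"linear": [0, 0, 12], "rotation": [0, 0, 0], "gripper": 255}, {"linear": [0, 0, 12], "rotation": [0, 0, 0], "gripper": 255}, {"linear": [0, 0, 0], "rotation": [0, 0, 0], "gripper": 255}, {"linear": [0, 0, 0], "rotation": [0, 0, 0], "gripper": 255}])

```text
t: 7.22
position: [0.3798, 0.2046, 0.0117]
orientation: [-59.1, 89.9, 35.1]
wrist_force: [0.2, 0.4, -1.0]
width: 0.0354
```

Run:
```python
from plant import env
from h import *
d=env.get_image("wrist"); np.savez("i_wrist.npz",**d)
cv2.imwrite("pics/i_w2.png",cv2.resize(d["pixels"][180:320,170:390],None,fx=3.6,fy=3.6))
for u,v in((278,262),(278,250),(278,240),(265,262),(290,262),(242,245),(242,255),(318,255)):
    o,r=ray(d,u,v); print(u,v,(o+r*d["depth"][v,u]).round(4))
d=env.get_image("scene"); np.savez("i_scene.npz",**d)
cv2.imwrite("pics/i_s2.png",cv2.resize(d["pixels"][230:330,250:380],None,fx=5,fy=5,interpolation=cv2.INTER_CUBIC))
```

```text
278 262 [0.3798 0.2046 0.0492]
278 250 [0.3736 0.2041 0.0488]
278 240 [0.3684 0.2038 0.0488]
265 262 [0.3802 0.1982 0.0492]
290 262 [0.3796 0.2105 0.0487]
242 245 [0.3713 0.1868 0.051 ]
242 255 [0.3754 0.1872 0.0533]
318 255 [0.3711 0.2223 0.0571]
```

View pics/i_w2.png

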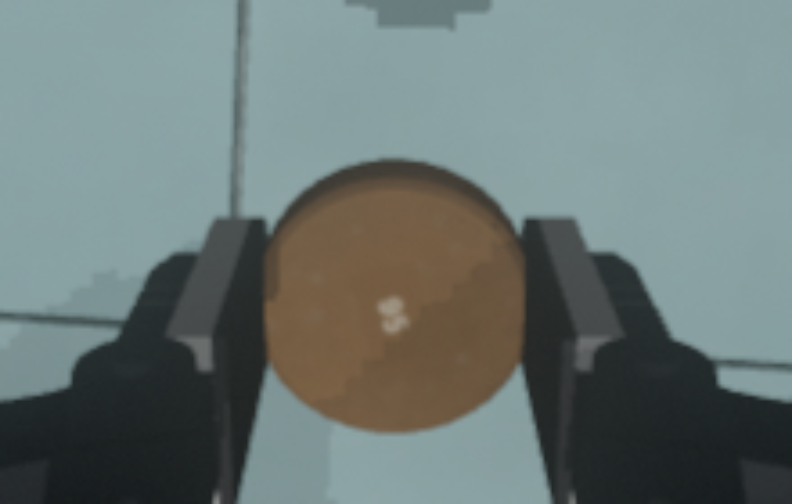

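View pics/i_s2.png

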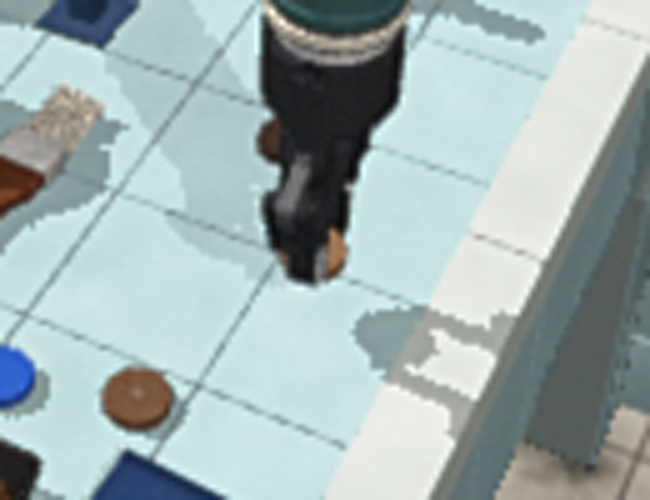

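Run:
```python
from h import *
d=load("i_wrist.npz")
for v in(240,241,242,243,244):
  for u in(232,236,240,320,324,328):
    o,r=ray(d,u,v); P=o+r*d["depth"][v,u]; print(u,v,P.round(4)[[0,1,2]],end=' | ')
  print()
```

```text
232 240 [ 3.905e-01  1.751e-01 -3.000e-04] | 236 240 [ 0.3916  0.1773 -0.0035] | 240 240 [3.898e-01 1.804e-01 3.000e-04] | 320 240 [0.386  0.2324 0.0005] | 324 240 [ 0.3862  0.2352 -0.0006] | 328 240 [0.3855 0.2376 0.0007] | 
232 241 [0.3708 0.1816 0.0483] | 236 241 [0.3706 0.1836 0.0483] | 240 241 [0.3708 0.1854 0.0476] | 320 241 [0.3676 0.224  0.0485] | 324 241 [0.3674 0.2259 0.0486] | 328 241 [0.3671 0.2278 0.049 ] | 
232 242 [0.3702 0.182  0.051 ] | 236 242 [0.3711 0.1836 0.0483] | 240 242 [0.3701 0.1857 0.0504] | 320 242 [0.3679 0.224  0.049 ] | 324 242 [0.3674 0.2257 0.05  ] | 328 242 [0.3672 0.2276 0.0502] | 
232 243 [0.371  0.1819 0.0502] | 236 243 [0.3709 0.1838 0.0502] | 240 243 [0.3704 0.1858 0.0509] | 320 243 [0.3675 0.2237 0.0512] | 324 243 [0.3674 0.2255 0.0513] | 328 243 [0.3676 0.2276 0.0503] | 
232 244 [0.3708 0.1822 0.0519] | 236 244 [0.3709 0.184  0.0513] | 240 244 [0.37  0.186 0.053] | 320 244 [0.3678 0.2236 0.0517] | 324 244 [0.3674 0.2254 0.0525] | 328 244 [0.3673 0.2272 0.0525] |
```

jog_arm(rows=[{"linear": [2, -8, 20], "rotation": [0, 0, 0], "gripper": 255}, {"linear": [4, -18, 25], "rotation": [0, 0, 0], "gripper": 255}, {"linear": [6, -28, 25], "rotation": [0, 0, 0], "gripper": 255}, {"linear": [7, -30, 20], "rotation": [0, 0, 0], "gripper": 255}, {"linear": [7, -30, 20], "rotation": [0, 0, 0], "gripper": 255}, {"linear": [7, -30, 8], "rotation": [0, 0, 0], "gripper": 255}, {"linear": [7, -30, 0], "rotation": [0, 0, 0], "gripper": 255}, {"linear": [7, -30, 0], "rotation": [0, 0, 0], "gripper": 255}, {"linear": [7, -30, 0], "rotation": [0, 0, 0], "gripper": 255}, {"linear": [7, -30, 0], "rotation": [0, 0, 0], "gripper": 255}])

```text
t: 8.15
position: [0.4399, -0.0613, 0.1284]
orientation: [83.6, 89.9, 177.8]
wrist_force: [0.1, -0.3, 0.0]
width: 0.0354
```

jog_arm(rows=[{"linear": [7, -30, 0], "rotation": [0, 0, 0], "gripper": 255}, {"linear": [7, -30, 0], "rotation": [0, 0, 0], "gripper": 255}, {"linear": [7, -30, 0], "rotation": [0, 0, 0], "gripper": 255}, {"linear": [7, -30, 0], "rotation": [0, 0, 0], "gripper": 255}, {"linear": [7, -30, 0], "rotation": [0, 0, 0], "gripper": 255}, {"linear": [6, -30, 0], "rotation": [0, 0, 0], "gripper": 255}, {"linear": [6, -25, 0], "rotation": [0, 0, 0], "gripper": 255}, {"linear": [3, -16, 0], "rotation": [0, 0, 0], "gripper": 255}, {"linear": [0, -2, 0], "rotation": [0, 0, 0], "gripper": 255}, {"linear": [0, 0, 0], "rotation": [0, 0, 0], "gripper": 255}])

```text
t: 8.98
position: [0.4893, -0.2835, 0.1278]
orientation: [73.9, 89.9, 168.0]
wrist_force: [-0.6, 0.3, -0.1]
width: 0.0353
```

Run:
```python
from plant import env
from h import *
print(env.get_state()["position"])
d=env.get_image("wrist"); np.savez("j_wrist.npz",**d); cv2.imwrite("pics/j_w.png",d["pixels"])
```

```text
[ 0.48929997 -0.2834722   0.12778584]
```

View pics/j_w.png

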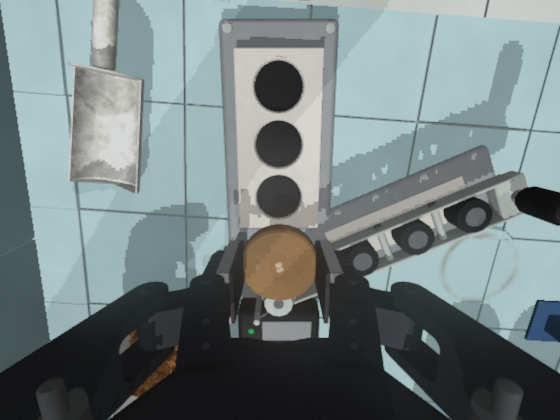

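```bash
cat >> h.py <<'E'
def wells(d,box=(235,325,50,220),thr=70):
    g=d["pixels"].max(2); u0,u1,v0,v1=box
    m=(g[v0:v1,u0:u1]<thr).astype(np.uint8); m=cv2.morphologyEx(m,cv2.MORPH_OPEN,np.ones((5,5)))
    n,l,s,c=cv2.connectedComponentsWithStats(m)
    out=[]
    for k in range(1,n):
        if s[k,4]>300:
            cc=max(cv2.findContours((l==k).astype(np.uint8),cv2.RETR_EXTERNAL,cv2.CHAIN_APPROX_NONE)[0],key=len)
            e=cv2.fitEllipse(cc); q=np.array(e[0])+[u0,v0]
            out.append((q.round(1),np.round(e[1],1),onz(d,*q,.019).round(4)[:2]))
    return out
E
python3 - <<'E'
from h import *
for r in wells(load("j_wrist.npz")): print(*r)
E
```

```text
[278.1  85.7] [46.4 49.5] [ 0.3928 -0.2904]
[278.2 143.3] [43.7 44.7] [ 0.442  -0.2869]
[278.3 196. ] [40.5 41.6] [ 0.4914 -0.2833]
```

jog_arm(rows=[{"linear": [1, 0, -15], "rotation": [0, 0, 0], "gripper": 255}, {"linear": [0.9, 0, -20], "rotation": [0, 0, 0], "gripper": 255}, {"linear": [0, 0, -20], "rotation": [0, 0, 0], "gripper": 255}, {"linear": [0, 0, -20], "rotation": [0, 0, 0], "gripper": 255}, {"linear": [0, 0, -20], "rotation": [0, 0, 0], "gripper": 255}, {"linear": [0, 0, -15], "rotation": [0, 0, 0], "gripper": 255}, {"linear": [0, 0, -5], "rotation": [0, 0, 0], "gripper": 255}, {"linear": [0, 0, -2], "rotation": [0, 0, 0], "gripper": 255}, {"linear": [0, 0, 0], "rotation": [0, 0, 0], "gripper": 255}, {"linear": [0, 0, 0], "rotation": [0, 0, 0], "gripper": 255}])

```text
t: 9.87
position: [0.4928, -0.2826, 0.0128]
orientation: [-108.1, 89.9, -13.8]
wrist_force: [-0.4, 0.3, 0.4]
width: 0.0353
```

Run:
```python
from plant import env
from h import *
print(env.get_state()["position"])
d=env.get_image("wrist"); np.savez("k_wrist.npz",**d); cv2.imwrite("pics/k_w.png",d["pixels"])
```

```text
[ 0.49278777 -0.28261354  0.01275097]
```

View pics/k_w.png

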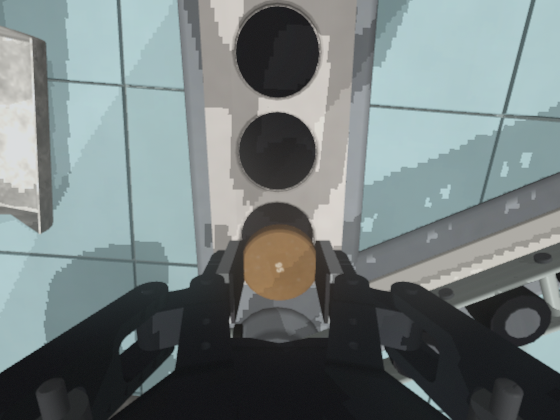

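Run:
```python
from h import *
d=load("k_wrist.npz")
w=wells(d,(225,330,2,192))
for r in w: print(*r)
print("disc top centre",onz(d,280,264,.050))
```

```text
[277.   51.5] [81.5 89.7] [ 0.3928 -0.2905]
[276.9 150.4] [74.6 75.7] [ 0.4418 -0.287 ]
disc top centre [ 0.49396402 -0.28152576  0.05      ]
```

jog_arm(rows=[{"linear": [-1.5, -1, -4], "rotation": [0, 0, 0], "gripper": 255}, {"linear": [0, 0, -5], "rotation": [0, 0, 0], "gripper": 255}, {"linear": [0, 0, -5], "rotation": [0, 0, 0], "gripper": 255}, {"linear": [0, 0, -3], "rotation": [0, 0, 0], "gripper": 255}, {"linear": [0, 0, -2], "rotation": [0, 0, 0], "gripper": 255}, {"linear": [0, 0, -1], "rotation": [0, 0, 0], "gripper": 255}, {"linear": [0, 0, -1], "rotation": [0, 0, 0], "gripper": 255}, {"linear": [0, 0, -1], "rotation": [0, 0, 0], "gripper": 255}, {"linear": [0, 0, 0], "rotation": [0, 0, 0], "gripper": 255}, {"linear": [0, 0, 0], "rotation": [0, 0, 0], "gripper": 255}])

```text
t: 10.75
position: [0.4907, -0.2838, -0.0101]
orientation: [-93.4, 90.0, 0.8]
wrist_force: [-0.5, 0.0, -0.6]
width: 0.0352
```

Run:
```python
from plant import env
from h import *
s=env.get_state();print(s["position"],s["wrist_force"])
d=env.get_image("wrist"); np.savez("l_wrist.npz",**d)
cv2.imwrite("pics/l_w2.png",cv2.resize(d["pixels"][180:320,170:390],None,fx=3.6,fy=3.6))
```

```text
[ 0.49067252 -0.28383602 -0.01007555] [-5.10717327e-01  2.06368561e-04 -6.11802089e-01]
```

View pics/l_w2.png

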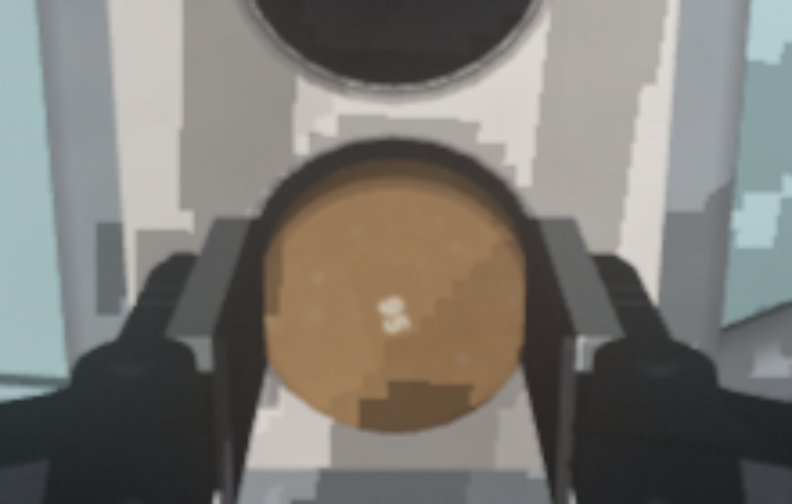

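jog_arm(rows=[{"linear": [0, 0, -0.5], "rotation": [0, 0, 0], "gripper": 255}, {"linear": [0, 0, -0.5], "rotation": [0, 0, 0], "gripper": 255}, {"linear": [0, 0, -0.5], "rotation": [0, 0, 0], "gripper": 255}, {"linear": [0, 0, -0.5], "rotation": [0, 0, 0], "gripper": 255}, {"linear": [0, 0, 0], "rotation": [0, 0, 0], "gripper": 255}, {"linear": [0, 0, 0], "rotation": [0, 0, 0], "gripper": 255}, {"linear": [0, 0, 0], "rotation": [0, 0, 0], "gripper": 255}, {"linear": [0, 0, 0], "rotation": [0, 0, 0], "gripper": 255}, {"linear": [0, 0, 0], "rotation": [0, 0, 0], "gripper": 255}, {"linear": [0, 0, 0], "rotation": [0, 0, 0], "gripper": 255}])

```text
t: 11.63
position: [0.4907, -0.2839, -0.0116]
orientation: [-68.3, 90.0, 26.0]
wrist_force: [-1.9, 0.7, 5.3]
width: 0.0356
```

Run:
```python
from plant import env
from h import *
d=env.get_image("wrist"); np.savez("m_wrist.npz",**d)
cv2.imwrite("pics/m_w2.png",cv2.resize(d["pixels"][180:320,170:390],None,fx=3.6,fy=3.6))
for u,v in((278,235),(278,250),(278,262),(278,275),(278,290),(255,262),(300,262)):
    D=np.median(d["depth"][v-2:v+3,u-2:u+3]);o,r=ray(d,u,v); print(u,v,(o+r*D).round(4))
```

```text
278 235 [ 0.4767 -0.2848  0.0257]
278 250 [ 0.4847 -0.2843  0.0252]
278 262 [ 0.4907 -0.2838  0.0259]
278 275 [ 0.4976 -0.2833  0.0262]
278 290 [ 0.5065 -0.2827  0.0253]
255 262 [ 0.4917 -0.2951  0.0255]
300 262 [ 0.4901 -0.2731  0.0256]
```

View pics/m_w2.png

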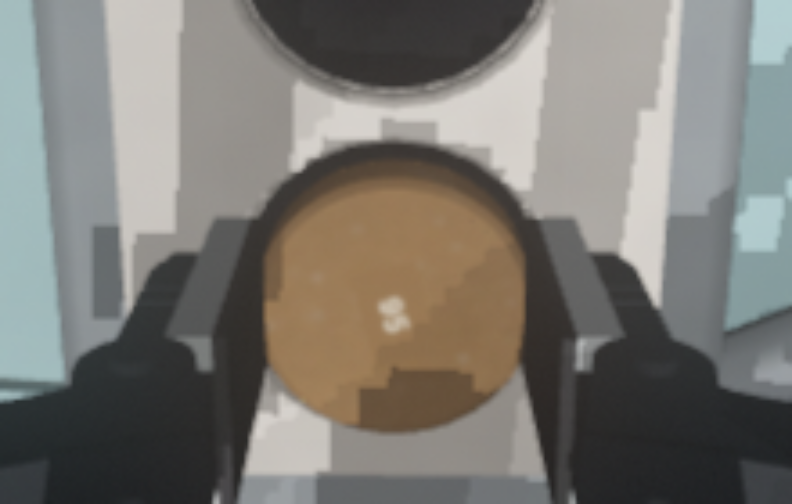

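jog_arm(rows=[{"linear": [0, 0, 0], "rotation": [0, 0, 0], "gripper": 130}, {"linear": [0, 0, 0], "rotation": [0, 0, 0], "gripper": 110}, {"linear": [0, 0, 0], "rotation": [0, 0, 0], "gripper": 95}, {"linear": [0, 0, 0], "rotation": [0, 0, 0], "gripper": 95}, {"linear": [0, 0, 3], "rotation": [0, 0, 0], "gripper": 95}, {"linear": [0, 0, 12], "rotation": [0, 0, 0], "gripper": 95}, {"linear": [0, 0, 25], "rotation": [0, 0, 0], "gripper": 95}, {"linear": [0, 0, 35], "rotation": [0, 0, 0], "gripper": 95}, {"linear": [0, 0, 35], "rotation": [0, 0, 0], "gripper": 95}, {"linear": [0, 0, 30], "rotation": [0, 0, 0], "gripper": 95}])

```text
t: 12.52
position: [0.4908, -0.2842, 0.131]
orientation: [-120.7, 89.9, -26.4]
wrist_force: [0.7, -0.6, -0.6]
width: 0.0536
```

Run:
```python
from plant import env
from h import *
print(env.get_state()["position"])
d=env.get_image("wrist"); np.savez("n_wrist.npz",**d)
cv2.imwrite("pics/n_w.png",d["pixels"])
```

```text
[ 0.49082392 -0.28422736  0.13098034]
```

View pics/n_w.png

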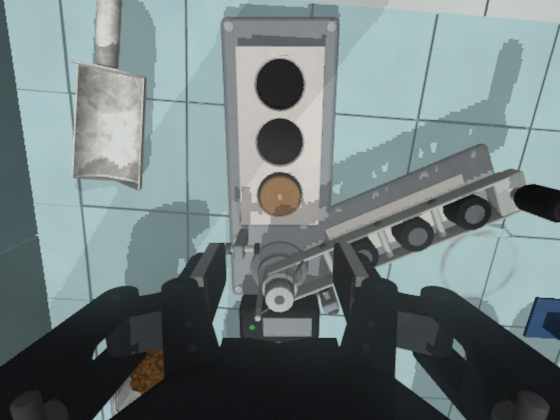

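jog_arm(rows=[{"linear": [-2, 20, 0], "rotation": [0, 0, 0], "gripper": 95}, {"linear": [-3, 36, 0], "rotation": [0, 0, 0], "gripper": 95}, {"linear": [-4, 39, 0], "rotation": [0, 0, 0], "gripper": 95}, {"linear": [-4, 39, 0], "rotation": [0, 0, 0], "gripper": 95}, {"linear": [-4, 39, 0], "rotation": [0, 0, 0], "gripper": 95}, {"linear": [-4, 39, 0], "rotation": [0, 0, 0], "gripper": 95}, {"linear": [-4, 39, 0], "rotation": [0, 0, 0], "gripper": 95}, {"linear": [-4, 39, 0], "rotation": [0, 0, 0], "gripper": 95}, {"linear": [-4, 39, 0], "rotation": [0, 0, 0], "gripper": 95}, {"linear": [-4, 39, 0], "rotation": [0, 0, 0], "gripper": 95}])

```text
t: 13.4
position: [0.4533, 0.0859, 0.1288]
orientation: [-74.3, 89.9, 19.9]
wrist_force: [0.5, 0.5, -0.7]
width: 0.0536
```

jog_arm(rows=[{"linear": [-4, 39, 0], "rotation": [0, 0, 0], "gripper": 95}, {"linear": [-4, 39, 0], "rotation": [0, 0, 0], "gripper": 95}, {"linear": [-4, 39, -10], "rotation": [0, 0, 0], "gripper": 95}, {"linear": [-4, 39, -10], "rotation": [0, 0, 0], "gripper": 95}, {"linear": [-4, 36, -15], "rotation": [0, 0, 0], "gripper": 95}, {"linear": [0, 25, -20], "rotation": [0, 0, 0], "gripper": 95}, {"linear": [0, 14, -20], "rotation": [0, 0, 0], "gripper": 95}, {"linear": [0, 0, -10], "rotation": [0, 0, 0], "gripper": 95}, {"linear": [0, 0, 0], "rotation": [0, 0, 0], "gripper": 95}, {"linear": [0, 0, 0], "rotation": [0, 0, 0], "gripper": 95}])

```text
t: 14.23
position: [0.4338, 0.3136, 0.043]
orientation: [160.4, 89.9, -105.4]
wrist_force: [0.0, -0.6, 0.5]
width: 0.0534
```

Run:
```python
from plant import env
from h import *
s=env.get_state();print(s["position"],s["orientation"])
d=env.get_image("wrist"); np.savez("o_wrist.npz",**d)
cv2.imwrite("pics/o_w.png",d["pixels"])
a=d["pixels"].astype(int);m=((a[...,2]-a[...,0])>5).astype(np.uint8);n,l,st,c=cv2.connectedComponentsWithStats(m)
for k in range(1,n):
    if st[k,4]>300: print(c[k].round(1),st[k].tolist(),onz(d,*c[k],.01).round(4))
```

```text
[0.43379941 0.31361467 0.0430307 ] [ 160.43854108   89.91454054 -105.40208415]
[280.2 219.9] [254, 194, 53, 52, 2150] [0.4352 0.3151 0.01  ]
[478.  290.2] [388, 263, 156, 79, 5568] [0.4806 0.4699 0.01  ]
[143.3 377.5] [122, 356, 43, 42, 1103] [0.5814 0.2111 0.01  ]
[438.1 400.9] [408, 384, 58, 36, 739] [0.5879 0.4617 0.01  ]
```

View pics/o_w.png

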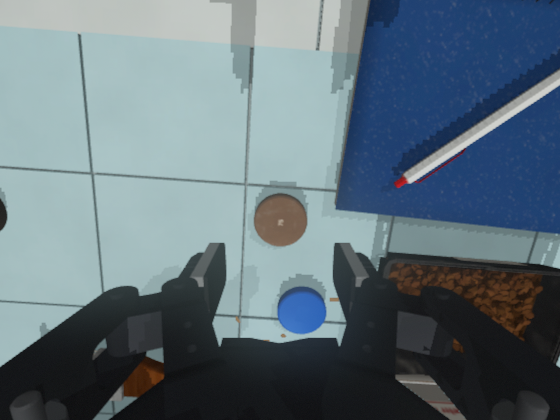

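jog_arm(rows=[{"linear": [1, 1.5, -10], "rotation": [0, 0, 0], "gripper": 95}, {"linear": [0, 0, -15], "rotation": [0, 0, 0], "gripper": 95}, {"linear": [0, 0, -15], "rotation": [0, 0, 0], "gripper": 95}, {"linear": [0, 0, -15], "rotation": [0, 0, 0], "gripper": 95}, {"linear": [0, 0, -8], "rotation": [0, 0, 0], "gripper": 95}, {"linear": [0, 0, -5], "rotation": [0, 0, 0], "gripper": 95}, {"linear": [0, 0, -3], "rotation": [0, 0, 0], "gripper": 95}, {"linear": [0, 0, -2], "rotation": [0, 0, 0], "gripper": 95}, {"linear": [0, 0, 0], "rotation": [0, 0, 0], "gripper": 95}, {"linear": [0, 0, 0], "rotation": [0, 0, 0], "gripper": 95}])

```text
t: 15.12
position: [0.435, 0.3169, -0.0296]
orientation: [-53.8, 89.9, 40.4]
wrist_force: [0.4, -0.2, 0.1]
width: 0.0536
```

jog_arm(rows=[{"linear": [0, -1.5, -0.5], "rotation": [0, 0, 0], "gripper": 95}, {"linear": [0, 0, 0], "rotation": [0, 0, 0], "gripper": 115}, {"linear": [0, 0, 0], "rotation": [0, 0, 0], "gripper": 125}, {"linear": [0, 0, 0], "rotation": [0, 0, 0], "gripper": 130}, {"linear": [0, 0, 0], "rotation": [0, 0, 0], "gripper": 135}, {"linear": [0, 0, 0], "rotation": [0, 0, 0], "gripper": 140}, {"linear": [0, 0, 0], "rotation": [0, 0, 0], "gripper": 160}, {"linear": [0, 0, 0], "rotation": [0, 0, 0], "gripper": 255}, {"linear": [0, 0, 0], "rotation": [0, 0, 0], "gripper": 255}, {"linear": [0, 0, 0], "rotation": [0, 0, 0], "gripper": 255}])

```text
t: 15.95
position: [0.4347, 0.3152, -0.03]
orientation: [-20.0, 90.0, 74.2]
wrist_force: [-2.3, -1.2, 6.3]
width: 0.0358
```

Run:
```python
from plant import env
from h import *
d=env.get_image("wrist"); np.savez("p_wrist.npz",**d)
cv2.imwrite("pics/p_w2.png",cv2.resize(d["pixels"][180:320,170:390],None,fx=3.6,fy=3.6))
```

```text
(no output)
```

View pics/p_w2.png

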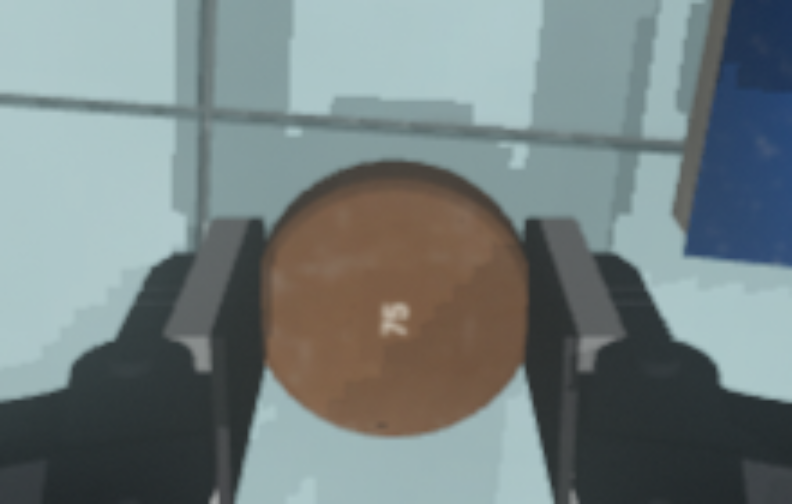

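jog_arm(rows=[{"linear": [0, 0, 1], "rotation": [0, 0, 0], "gripper": 255}, {"linear": [0, 0, 5], "rotation": [0, 0, 0], "gripper": 255}, {"linear": [0, 0, 15], "rotation": [0, 0, 0], "gripper": 255}, {"linear": [0, -10, 25], "rotation": [0, 0, 0], "gripper": 255}, {"linear": [0, -20, 27], "rotation": [0, 0, 0], "gripper": 255}, {"linear": [0, -28, 25], "rotation": [0, 0, 0], "gripper": 255}, {"linear": [1, -30, 20], "rotation": [0, 0, 0], "gripper": 255}, {"linear": [1, -32, 20], "rotation": [0, 0, 0], "gripper": 255}, {"linear": [1, -34, 15], "rotation": [0, 0, 0], "gripper": 255}, {"linear": [1, -36, 5], "rotation": [0, 0, 0], "gripper": 255}])

```text
t: 16.83
position: [0.4399, 0.1247, 0.13]
orientation: [-66.4, 89.7, 27.9]
wrist_force: [2.5, -0.5, -1.0]
width: 0.0359
```

jog_arm(rows=[{"linear": [0, -36, 0], "rotation": [0, 0, 0], "gripper": 255}, {"linear": [0, -36, 0], "rotation": [0, 0, 0], "gripper": 255}, {"linear": [0, -36, 0], "rotation": [0, 0, 0], "gripper": 255}, {"linear": [0, -36, 0], "rotation": [0, 0, 0], "gripper": 255}, {"linear": [0, -36, 0], "rotation": [0, 0, 0], "gripper": 255}, {"linear": [0, -36, 0], "rotation": [0, 0, 0], "gripper": 255}, {"linear": [1, -36, 0], "rotation": [0, 0, 0], "gripper": 255}, {"linear": [1, -36, 0], "rotation": [0, 0, 0], "gripper": 255}, {"linear": [1, -36, 0], "rotation": [0, 0, 0], "gripper": 255}, {"linear": [0, -36, 0], "rotation": [0, 0, 0], "gripper": 255}])

```text
t: 17.67
position: [0.4415, -0.2364, 0.1277]
orientation: [-81.0, 90.0, 13.3]
wrist_force: [0.8, 0.5, 0.0]
width: 0.0358
```

jog_arm(rows=[{"linear": [0, -28, 0], "rotation": [0, 0, 0], "gripper": 255}, {"linear": [0, -17, -5], "rotation": [0, 0, 0], "gripper": 255}, {"linear": [0, -6, -15], "rotation": [0, 0, 0], "gripper": 255}, {"linear": [0, 0, -25], "rotation": [0, 0, 0], "gripper": 255}, {"linear": [0, 0, -25], "rotation": [0, 0, 0], "gripper": 255}, {"linear": [0, 0, -25], "rotation": [0, 0, 0], "gripper": 255}, {"linear": [0, 0, -15], "rotation": [0, 0, 0], "gripper": 255}, {"linear": [0, 0, -8], "rotation": [0, 0, 0], "gripper": 255}, {"linear": [0, 0, 0], "rotation": [0, 0, 0], "gripper": 255}, {"linear": [0, 0, 0], "rotation": [0, 0, 0], "gripper": 255}])

```text
t: 18.5
position: [0.4418, -0.286, 0.0097]
orientation: [-120.9, 90.0, -26.6]
wrist_force: [0.2, 0.6, -0.4]
width: 0.0357
```

Run:
```python
from plant import env
from h import *
s=env.get_state();print(s["position"],s["orientation"],s["orientation"][2]-s["orientation"][0])
d=env.get_image("wrist"); np.savez("q_wrist.npz",**d)
cv2.imwrite("pics/q_w.png",d["pixels"])
for r in wells(d,(225,330,80,195)): print(*r)
```

```text
[ 0.44178958 -0.28599355  0.00970698] [-120.87351879   89.9923031   -26.63640356] 94.23711523082272
[276.3 153. ] [76. 77.] [ 0.3919 -0.2906]
```

View pics/q_w.png

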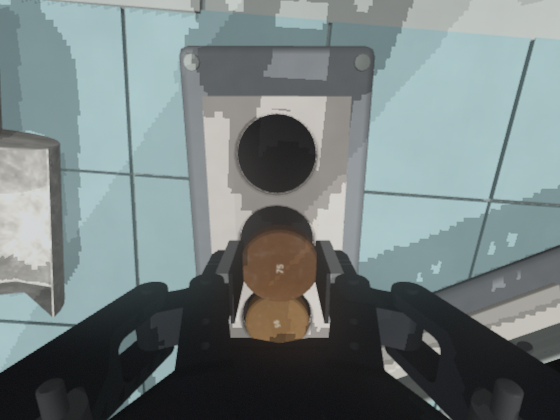

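jog_arm(rows=[{"linear": [-0.4, -1, -4], "rotation": [0, 0, 0], "gripper": 255}, {"linear": [0, 0, -5], "rotation": [0, 0, 0], "gripper": 255}, {"linear": [0, 0, -5], "rotation": [0, 0, 0], "gripper": 255}, {"linear": [0, 0, -3], "rotation": [0, 0, 0], "gripper": 255}, {"linear": [0, 0, -2], "rotation": [0, 0, 0], "gripper": 255}, {"linear": [0, 0, -1], "rotation": [0, 0, 0], "gripper": 255}, {"linear": [0, 0, -1], "rotation": [0, 0, 0], "gripper": 255}, {"linear": [0, 0, -0.5], "rotation": [0, 0, 0], "gripper": 255}, {"linear": [0, 0, -0.5], "rotation": [0, 0, 0], "gripper": 255}, {"linear": [0, 0, 0], "rotation": [0, 0, 0], "gripper": 255}])

```text
t: 19.38
position: [0.4412, -0.2868, -0.0117]
orientation: [-15.0, 90.0, 79.2]
wrist_force: [-2.3, 1.0, 9.0]
width: 0.0356
```

```bash
cat > top.py <<'E'
import sys
from plant import env
from h import *
f=sys.argv[1]
s=env.get_state();print(s["position"],s["wrist_force"].round(1))
d=env.get_image("wrist"); np.savez(f+".npz",**d)
cv2.imwrite(f"pics/{f}.png",cv2.resize(d["pixels"][180:320,170:390],None,fx=3.6,fy=3.6))
for u,v in((278,235),(278,250),(278,275),(278,290),(255,262),(300,262)):
    D=np.median(d["depth"][v-2:v+3,u-2:u+3]);o,r=ray(d,u,v); print(u,v,(o+r*D).round(4))
E
python3 top.py r_w
```

```text
[ 0.44118792 -0.28676992 -0.0117334 ] [-2.3  1.   9. ]
278 235 [ 0.4266 -0.2879  0.0272]
278 250 [ 0.4343 -0.2873  0.0272]
278 275 [ 0.4473 -0.2864  0.0276]
278 290 [ 0.4558 -0.2858  0.027 ]
255 262 [ 0.4414 -0.298   0.0271]
300 262 [ 0.4399 -0.2762  0.027 ]
```

View pics/r_w.png

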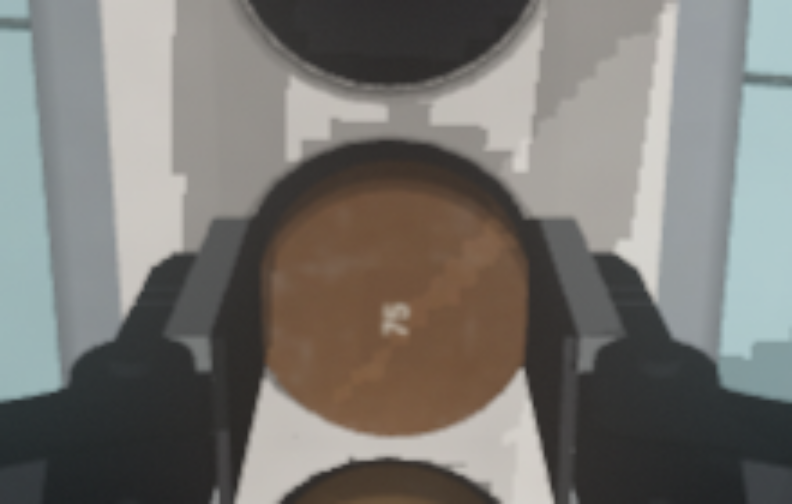

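jog_arm(rows=[{"linear": [0, 0, 0.2], "rotation": [0, 0, 0], "gripper": 160}, {"linear": [0, 0, 0], "rotation": [0, 0, 0], "gripper": 150}, {"linear": [0, 0, 0], "rotation": [0, 0, 0], "gripper": 145}, {"linear": [0, 0, 0], "rotation": [0, 0, 0], "gripper": 140}, {"linear": [0, 0, 0], "rotation": [0, 0, 0], "gripper": 135}, {"linear": [0, 0, 0], "rotation": [0, 0, 0], "gripper": 130}, {"linear": [0, 0, 0], "rotation": [0, 0, 0], "gripper": 120}, {"linear": [0, 0, 0], "rotation": [0, 0, 0], "gripper": 110}, {"linear": [0, 0, 0], "rotation": [0, 0, 0], "gripper": 100}, {"linear": [0, 0, 0], "rotation": [0, 0, 0], "gripper": 95}])

```text
t: 20.27
position: [0.4412, -0.2868, -0.0125]
orientation: [41.4, 90.0, 135.6]
wrist_force: [-0.3, 0.5, -0.4]
width: 0.0536
```

```bash
python3 top.py s_w
```

```text
[ 0.44118765 -0.28679061 -0.01248989] [-0.3  0.5 -0.4]
278 235 [ 0.4274 -0.2878  0.0245]
278 250 [ 0.4352 -0.2872  0.0243]
278 275 [ 0.4481 -0.2863  0.0253]
278 290 [ 0.4571 -0.2856  0.0242]
255 262 [ 0.4424 -0.2981  0.0244]
300 262 [ 0.4408 -0.276   0.0243]
```

View pics/s_w.png

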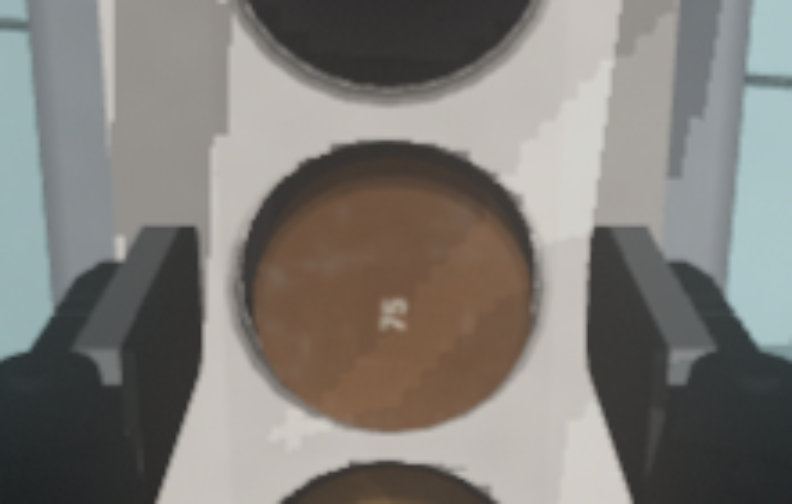

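jog_arm(rows=[{"linear": [0, 0, 5], "rotation": [0, 0, 0], "gripper": 95}, {"linear": [0, 0, 25], "rotation": [0, 0, 0], "gripper": 95}, {"linear": [0, 0, 35], "rotation": [0, 0, 0], "gripper": 95}, {"linear": [0, 0, 38], "rotation": [0, 0, 0], "gripper": 95}, {"linear": [0, 15, 30], "rotation": [0, 0, 0], "gripper": 95}, {"linear": [0, 34, 10], "rotation": [0, 0, 0], "gripper": 95}, {"linear": [0, 40, 0], "rotation": [0, 0, 0], "gripper": 95}, {"linear": [0, 40, 0], "rotation": [0, 0, 0], "gripper": 95}, {"linear": [0, 40, 0], "rotation": [0, 0, 0], "gripper": 95}, {"linear": [0, 40, 0], "rotation": [0, 0, 0], "gripper": 95}])

```text
t: 21.15
position: [0.4409, -0.0761, 0.1313]
orientation: [-82.8, 89.9, 11.4]
wrist_force: [1.2, 1.1, 0.3]
width: 0.0536
```

jog_arm(rows=[{"linear": [1, 40, 0], "rotation": [0, 0, 0], "gripper": 95}, {"linear": [1, 40, 0], "rotation": [0, 0, 0], "gripper": 95}, {"linear": [1, 40, -10], "rotation": [0, 0, 0], "gripper": 95}, {"linear": [0, 30, -20], "rotation": [0, 0, 0], "gripper": 95}, {"linear": [0, 15, -25], "rotation": [0, 0, 0], "gripper": 95}, {"linear": [0, 5, -25], "rotation": [0, 0, 0], "gripper": 95}, {"linear": [0, 0, -10], "rotation": [0, 0, 0], "gripper": 95}, {"linear": [0, 0, 0], "rotation": [0, 0, 0], "gripper": 95}, {"linear": [0, 0, 0], "rotation": [0, 0, 0], "gripper": 95}, {"linear": [0, 0, 0], "rotation": [0, 0, 0], "gripper": 95}])

```text
t: 21.98
position: [0.4453, 0.0913, 0.0417]
orientation: [-86.6, 89.9, 7.6]
wrist_force: [0.4, 0.3, 0.2]
width: 0.054
```

Run:
```python
from plant import env
from h import *
s=env.get_state();print(s["position"],s["orientation"][2]-s["orientation"][0])
d=env.get_image("wrist"); np.savez("t_wrist.npz",**d)
cv2.imwrite("pics/t_w.png",d["pixels"])
a=d["pixels"].astype(int);m=((a[...,2]-a[...,0])>3).astype(np.uint8);n,l,st,c=cv2.connectedComponentsWithStats(m)
for k in range(1,n):
    if st[k,4]>300: print(c[k].round(1),st[k].tolist(),onz(d,*c[k],.01).round(4))
```

```text
[0.44525735 0.09131643 0.04174127] 94.12888823405312
[279.4 219.8] [254, 196, 52, 49, 2007] [0.4463 0.0922 0.01  ]
[417.2 379.9] [395, 360, 52, 40, 1098] [0.5782 0.2168 0.01  ]
```

View pics/t_w.png

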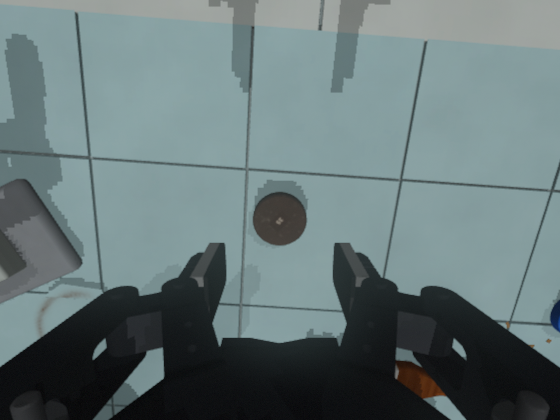

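jog_arm(rows=[{"linear": [0.3, 0.5, -15], "rotation": [0, 0, 0], "gripper": 95}, {"linear": [0, 0, -20], "rotation": [0, 0, 0], "gripper": 95}, {"linear": [0, 0, -18], "rotation": [0, 0, 0], "gripper": 95}, {"linear": [0, 0, -10], "rotation": [0, 0, 0], "gripper": 95}, {"linear": [0, 0, -4], "rotation": [0, 0, 0], "gripper": 95}, {"linear": [0, 0, -1], "rotation": [0, 0, 0], "gripper": 95}, {"linear": [0, 0, 0], "rotation": [0, 0, 0], "gripper": 95}, {"linear": [0, 0, 0], "rotation": [0, 0, 0], "gripper": 95}, {"linear": [0, 0, 0], "rotation": [0, 0, 0], "gripper": 100}, {"linear": [0, 0, 0], "rotation": [0, 0, 0], "gripper": 110}])

```text
t: 22.87
position: [0.445, 0.0929, -0.0268]
orientation: [-74.6, 89.9, 19.7]
wrist_force: [-0.1, -1.1, 0.5]
width: 0.0484
```

```bash
python3 top.py u_w|head -1
```

```text
[ 0.44502653  0.09285732 -0.02675735] [-0.1 -1.1  0.5]
```

View pics/u_w.png

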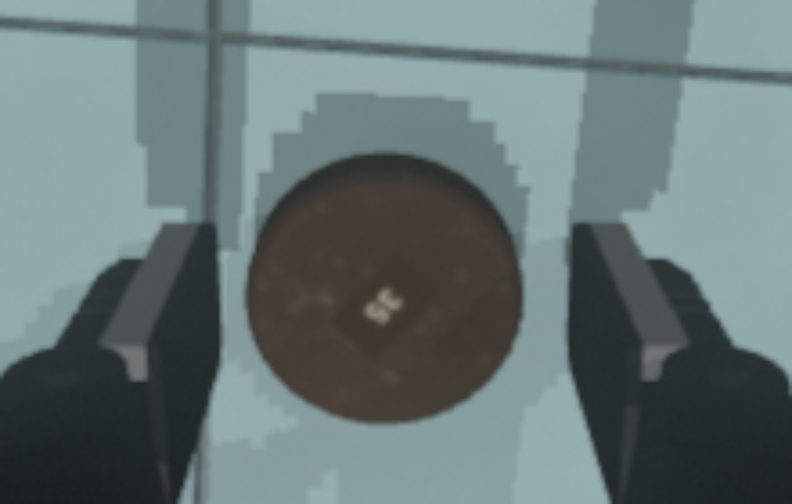

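jog_arm(rows=[{"linear": [-0.5, -0.7, 0], "rotation": [0, 0, 0], "gripper": 115}, {"linear": [0, 0, 0], "rotation": [0, 0, 0], "gripper": 122}, {"linear": [0, 0, 0], "rotation": [0, 0, 0], "gripper": 128}, {"linear": [0, 0, 0], "rotation": [0, 0, 0], "gripper": 134}, {"linear": [0, 0, 0], "rotation": [0, 0, 0], "gripper": 140}, {"linear": [0, 0, 0], "rotation": [0, 0, 0], "gripper": 160}, {"linear": [0, 0, 0], "rotation": [0, 0, 0], "gripper": 255}, {"linear": [0, 0, 0], "rotation": [0, 0, 0], "gripper": 255}, {"linear": [0, 0, 0], "rotation": [0, 0, 0], "gripper": 255}, {"linear": [0, 0, 0], "rotation": [0, 0, 0], "gripper": 255}])

```text
t: 23.75
position: [0.444, 0.092, -0.0268]
orientation: [-1.7, 90.0, 92.5]
wrist_force: [-2.3, -0.2, 8.7]
width: 0.0354
```

jog_arm(rows=[{"linear": [0, 0, 1], "rotation": [0, 0, 0], "gripper": 255}, {"linear": [0, 0, 4], "rotation": [0, 0, 0], "gripper": 255}, {"linear": [0, 0, 12], "rotation": [0, 0, 0], "gripper": 255}, {"linear": [0, 0, 25], "rotation": [0, 0, 0], "gripper": 255}, {"linear": [0, 0, 30], "rotation": [0, 0, 0], "gripper": 255}, {"linear": [-2, 0, 30], "rotation": [0, 0, 0], "gripper": 255}, {"linear": [-2, -10, 28], "rotation": [0, 0, 0], "gripper": 255}, {"linear": [-2, -20, 20], "rotation": [0, 0, 0], "gripper": 255}, {"linear": [-3, -28, 5], "rotation": [0, 0, 0], "gripper": 255}, {"linear": [-3, -32, 0], "rotation": [0, 0, 0], "gripper": 255}])

```text
t: 24.58
position: [0.4334, 0.0023, 0.1298]
orientation: [-76.5, 89.7, 18.0]
wrist_force: [1.3, -0.4, -0.8]
width: 0.035
```

jog_arm(rows=[{"linear": [-4, -34, 0], "rotation": [0, 0, 0], "gripper": 255}, {"linear": [-4, -34, 0], "rotation": [0, 0, 0], "gripper": 255}, {"linear": [-5, -34, 0], "rotation": [0, 0, 0], "gripper": 255}, {"linear": [-5, -34, 0], "rotation": [0, 0, 0], "gripper": 255}, {"linear": [-5, -34, 0], "rotation": [0, 0, 0], "gripper": 255}, {"linear": [-5, -34, 0], "rotation": [0, 0, 0], "gripper": 255}, {"linear": [-5, -34, 0], "rotation": [0, 0, 0], "gripper": 255}, {"linear": [-4, -28, 0], "rotation": [0, 0, 0], "gripper": 255}, {"linear": [-3, -18, 0], "rotation": [0, 0, 0], "gripper": 255}, {"linear": [-1, -6, 0], "rotation": [0, 0, 0], "gripper": 255}])

```text
t: 25.42
position: [0.3899, -0.2913, 0.1278]
orientation: [178.9, 89.9, -87.1]
wrist_force: [-0.1, 0.8, 0.0]
width: 0.0348
```

jog_arm(rows=[{"linear": [0, 0, -15], "rotation": [0, 0, 0], "gripper": 255}, {"linear": [0, 0, -22], "rotation": [0, 0, 0], "gripper": 255}, {"linear": [0, 0, -25], "rotation": [0, 0, 0], "gripper": 255}, {"linear": [0, 0, -25], "rotation": [0, 0, 0], "gripper": 255}, {"linear": [0, 0, -18], "rotation": [0, 0, 0], "gripper": 255}, {"linear": [0, 0, -10], "rotation": [0, 0, 0], "gripper": 255}, {"linear": [0, 0, -4], "rotation": [0, 0, 0], "gripper": 255}, {"linear": [0, 0, 0], "rotation": [0, 0, 0], "gripper": 255}, {"linear": [0, 0, 0], "rotation": [0, 0, 0], "gripper": 255}, {"linear": [0, 0, 0], "rotation": [0, 0, 0], "gripper": 255}])

```text
t: 26.25
position: [0.3919, -0.2884, 0.0096]
orientation: [-117.7, 89.9, -23.5]
wrist_force: [0.2, 0.3, -0.3]
width: 0.0346
```

```bash
python3 top.py v_w
```

```text
[ 0.39186981 -0.28835398  0.00963528] [ 0.2  0.3 -0.3]
278 235 [ 0.3786 -0.2893  0.0452]
278 250 [ 0.3863 -0.2887  0.0455]
278 275 [ 0.3995 -0.2878  0.0461]
278 290 [ 0.4083 -0.2871  0.0454]
255 262 [ 0.3936 -0.2997  0.0453]
300 262 [ 0.392  -0.2774  0.0454]
```

View pics/v_w.png

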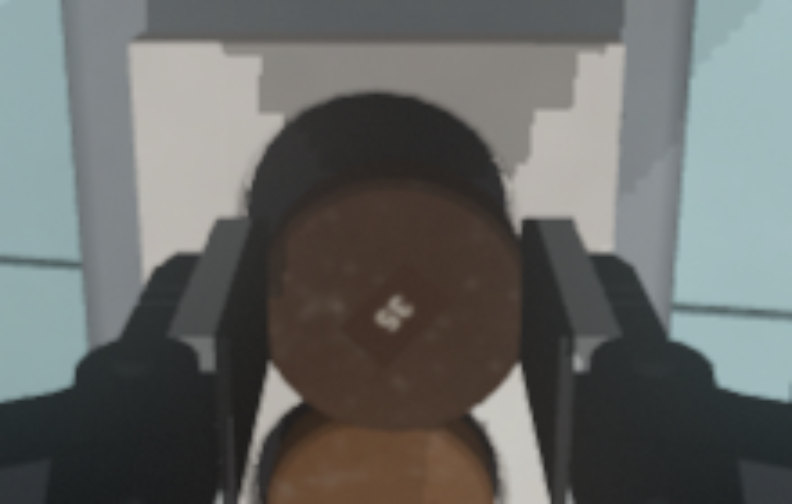

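jog_arm(rows=[{"linear": [-0.4, -2.1, -4], "rotation": [0, 0, 0], "gripper": 255}, {"linear": [0, 0, -5], "rotation": [0, 0, 0], "gripper": 255}, {"linear": [0, 0, -5], "rotation": [0, 0, 0], "gripper": 255}, {"linear": [0, 0, -3], "rotation": [0, 0, 0], "gripper": 255}, {"linear": [0, 0, -1], "rotation": [0, 0, 0], "gripper": 255}, {"linear": [0, 0, -1], "rotation": [0, 0, 0], "gripper": 255}, {"linear": [0, 0, -0.5], "rotation": [0, 0, 0], "gripper": 255}, {"linear": [0, 0, -0.5], "rotation": [0, 0, 0], "gripper": 255}, {"linear": [0, 0, 0], "rotation": [0, 0, 0], "gripper": 255}, {"linear": [0, 0, 0], "rotation": [0, 0, 0], "gripper": 255}])

```text
t: 27.13
position: [0.3905, -0.2901, -0.0112]
orientation: [-18.1, 90.0, 76.1]
wrist_force: [-1.5, 1.0, 2.6]
width: 0.0352
```

```bash
python3 top.py w_w
```

```text
[ 0.3905323  -0.2901118  -0.01124082] [-1.5  1.   2.6]
278 235 [ 0.3773 -0.2911  0.0243]
278 250 [ 0.3851 -0.2905  0.0243]
278 275 [ 0.3983 -0.2896  0.025 ]
278 290 [ 0.4073 -0.2889  0.0241]
255 262 [ 0.3923 -0.3014  0.0246]
300 262 [ 0.3908 -0.2792  0.0243]
```

View pics/w_w.png

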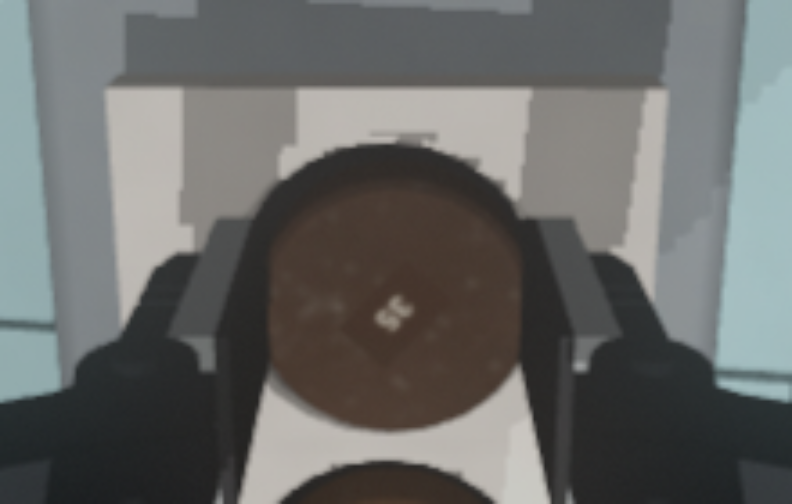

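Disc top is at 24–25 mm and level, so it is seated. I'll release it and rise.

jog_arm(rows=[{"linear": [0, 0, 0], "rotation": [0, 0, 0], "gripper": 150}, {"linear": [0, 0, 0], "rotation": [0, 0, 0], "gripper": 135}, {"linear": [0, 0, 0], "rotation": [0, 0, 0], "gripper": 120}, {"linear": [0, 0, 0], "rotation": [0, 0, 0], "gripper": 95}, {"linear": [0, 0, 0], "rotation": [0, 0, 0], "gripper": 95}, {"linear": [0, 0, 4], "rotation": [0, 0, 0], "gripper": 95}, {"linear": [0, 0, 20], "rotation": [0, 0, 0], "gripper": 95}, {"linear": [0, 0, 35], "rotation": [0, 0, 0], "gripper": 95}, {"linear": [0, 0, 38], "rotation": [0, 0, 0], "gripper": 95}, {"linear": [0, 0, 38], "rotation": [0, 0, 0], "gripper": 95}])

```text
t: 28.02
position: [0.3898, -0.2899, 0.1249]
orientation: [73.8, 89.9, 168.0]
wrist_force: [1.2, 0.0, 0.0]
width: 0.0537
```

jog_arm(rows=[{"linear": [10, 10, 20], "rotation": [0, 0, -6], "gripper": 95}, {"linear": [12, 25, 0], "rotation": [0, 0, -6.6], "gripper": 95}, {"linear": [12, 30, 0], "rotation": [0, 0, -6.6], "gripper": 95}, {"linear": [12, 30, 0], "rotation": [0, 0, -6.6], "gripper": 95}, {"linear": [10, 30, 0], "rotation": [0, 0, -6.6], "gripper": 95}, {"linear": [8, 30, 0], "rotation": [0, 0, -6.6], "gripper": 95}, {"linear": [6, 25, 0], "rotation": [0, 0, -6.6], "gripper": 95}, {"linear": [4, 15, 0], "rotation": [0, 0, -6.6], "gripper": 95}, {"linear": [0, 8, 0], "rotation": [0, 0, -6.6], "gripper": 95}, {"linear": [0, 4, 0], "rotation": [0, 0, -6.6], "gripper": 95}])

```text
t: 28.85
position: [0.4648, -0.0812, 0.1437]
orientation: [55.6, 90.0, 84.3]
wrist_force: [1.2, -0.8, 0.0]
width: 0.0536
```

Run:
```python
from plant import env
from h import *
s=env.get_state();print(s["position"],s["orientation"][2]-s["orientation"][0],s["joints"].round(1))
for n in("wrist","top","scene"):
    d=env.get_image(n); np.savez(f"x_{n}.npz",**d); cv2.imwrite(f"pics/x_{n}.png",d["pixels"])
    if n=="top": cv2.imwrite("pics/x_t2.png",cv2.resize(d["pixels"][165:295,315:480],None,fx=4.6,fy=4.6,interpolation=cv2.INTER_CUBIC))
```

```text
[ 0.46477391 -0.0811987   0.14372697] 28.678794723928938 [-24.4  15.2  35.2 121.  -11.9  47.2  46.7]
```

View pics/x_wrist.png

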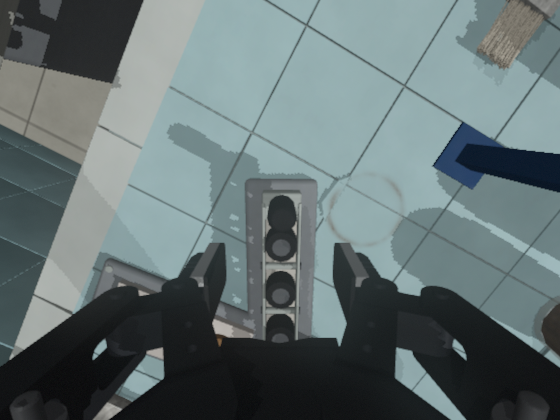

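View pics/x_t2.png

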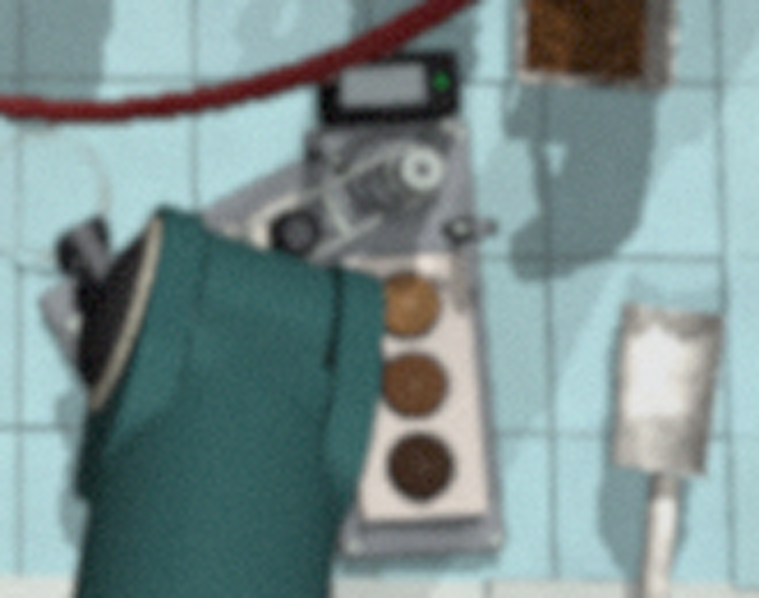

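Run:
```python
from h import *
d=load("x_wrist.npz")
for z in(.062,.082,.102): print(proj(d,np.array([.4667,-.0840,z])).round(1))
cv2.imwrite("pics/x_w2.png",cv2.resize(d["pixels"][170:330,220:340],None,fx=3.7,fy=3.7))
m=d["depth"]; 
for v in range(194,232,4):
    o,r=ray(d,281,v); print(v,(o+r*m[v,281]).round(3), d["pixels"][v,281])
```

```text
[279.1 205.2]
[279.1 211.8]
[279.1 219.5]
194 [ 0.464 -0.076  0.055] [129 132 125]
198 [ 0.463 -0.074  0.078] [49 49 41]
202 [ 0.463 -0.074  0.091] [48 48 41]
206 [ 0.463 -0.075  0.099] [48 47 40]
210 [ 0.464 -0.077  0.102] [53 52 46]
214 [ 0.466 -0.08   0.101] [52 51 46]
218 [ 0.467 -0.082  0.103] [52 51 47]
222 [ 0.469 -0.085  0.102] [52 51 47]
226 [ 0.47  -0.088  0.102] [51 50 46]
230 [ 0.472 -0.091  0.102] [48 47 43]
```

View pics/x_w2.png

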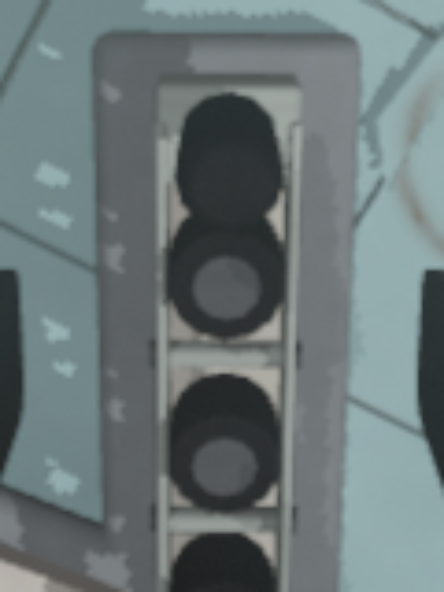

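jog_arm(rows=[{"linear": [2.7, -2.3, -12], "rotation": [0, 0, 0], "gripper": 95}, {"linear": [0, 0, -18], "rotation": [0, 0, 0], "gripper": 95}, {"linear": [0, 0, -20], "rotation": [0, 0, 0], "gripper": 95}, {"linear": [0, 0, -20], "rotation": [0, 0, 0], "gripper": 95}, {"linear": [0, 0, -18], "rotation": [0, 0, 0], "gripper": 95}, {"linear": [0, 0, -12], "rotation": [0, 0, 0], "gripper": 95}, {"linear": [0, 0, -7], "rotation": [0, 0, 0], "gripper": 95}, {"linear": [0, 0, -2], "rotation": [0, 0, 0], "gripper": 95}, {"linear": [0, 0, 0], "rotation": [0, 0, 0], "gripper": 95}, {"linear": [0, 0, 0], "rotation": [0, 0, 0], "gripper": 95}])

```text
t: 29.83
position: [0.4678, -0.0858, 0.0352]
orientation: [-32.2, 89.9, -3.3]
wrist_force: [-0.6, 0.1, 0.5]
width: 0.054
```

```bash
python3 top.py y_w|head -1
```

```text
[ 0.46783223 -0.08582397  0.03519154] [-0.6  0.1  0.5]
```

View pics/y_w.png

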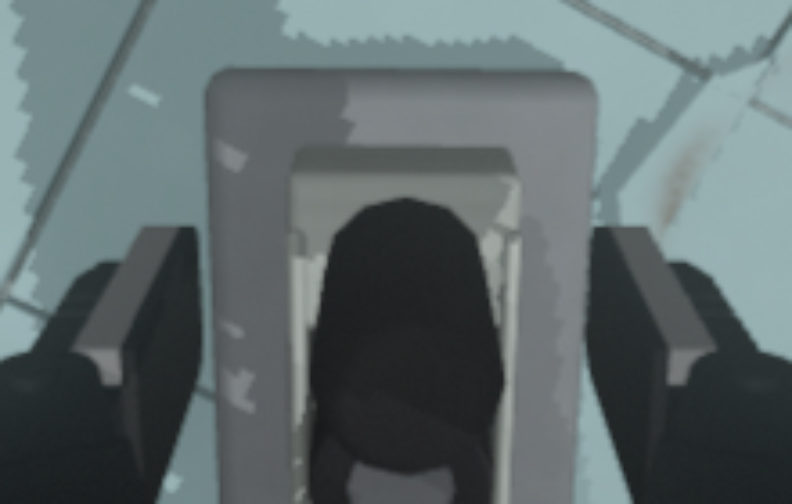

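jog_arm(rows=[{"linear": [0, 0, 0], "rotation": [0, 0, 0], "gripper": 120}, {"linear": [0, 0, 0], "rotation": [0, 0, 0], "gripper": 140}, {"linear": [0, 0, 0], "rotation": [0, 0, 0], "gripper": 155}, {"linear": [0, 0, 0], "rotation": [0, 0, 0], "gripper": 165}, {"linear": [0, 0, 0], "rotation": [0, 0, 0], "gripper": 175}, {"linear": [0, 0, 0], "rotation": [0, 0, 0], "gripper": 185}, {"linear": [0, 0, 0], "rotation": [0, 0, 0], "gripper": 255}, {"linear": [0, 0, 0], "rotation": [0, 0, 0], "gripper": 255}, {"linear": [0, 0, 0], "rotation": [0, 0, 0], "gripper": 255}, {"linear": [0, 0, 0], "rotation": [0, 0, 0], "gripper": 255}])

```text
t: 30.72
position: [0.468, -0.0851, 0.035]
orientation: [-5.9, 89.9, 23.0]
wrist_force: [1.0, 1.6, 5.7]
width: 0.0212
```

```bash
python3 top.py z_w|head -1
python3 - <<'E'
import numpy as np
P=np.array([.5708,-.2778]); k=np.array([.4678,-.0858])-P
r=np.hypot(*k);a0=np.degrees(np.arctan2(k[1],k[0]));print(r,a0)
n=22;prev=k
for i in range(1,n+1):
    a=np.radians(a0+i*3);q=r*np.array([np.cos(a),np.sin(a)]);print(i,((q-prev)*1000).round(1),(q+P).round(4));prev=q
E
```

```text
[ 0.46796648 -0.0850508   0.03497946] [1.  1.6 5.7]
0.21788299612406656 118.21170426868399
1 [-9.9 -5.7] [ 0.4579 -0.0915]
2 [-9.6 -6.2] [ 0.4483 -0.0976]
3 [-9.3 -6.7] [ 0.439  -0.1043]
4 [-8.9 -7.1] [ 0.4301 -0.1114]
5 [-8.5 -7.6] [ 0.4216 -0.119 ]
6 [-8.1 -8. ] [ 0.4135 -0.127 ]
7 [-7.7 -8.4] [ 0.4058 -0.1355]
8 [-7.2 -8.8] [ 0.3986 -0.1443]
9 [-6.8 -9.2] [ 0.3919 -0.1535]
10 [-6.3 -9.5] [ 0.3856 -0.163 ]
11 [-5.8 -9.8] [ 0.3798 -0.1729]
12 [ -5.2 -10.1] [ 0.3746 -0.183 ]
13 [ -4.7 -10.4] [ 0.3699 -0.1934]
14 [ -4.1 -10.6] [ 0.3658 -0.204 ]
15 [ -3.6 -10.8] [ 0.3622 -0.2149]
16 [ -3. -11.] [ 0.3592 -0.2259]
17 [ -2.4 -11.1] [ 0.3568 -0.237 ]
18 [ -1.8 -11.3] [ 0.3549 -0.2483]
19 [ -1.2 -11.3] [ 0.3537 -0.2596]
20 [ -0.7 -11.4] [ 0.353 -0.271]
21 [ -0.1 -11.4] [ 0.353  -0.2824]
22 [  0.5 -11.4] [ 0.3535 -0.2938]
```

View pics/z_w.png

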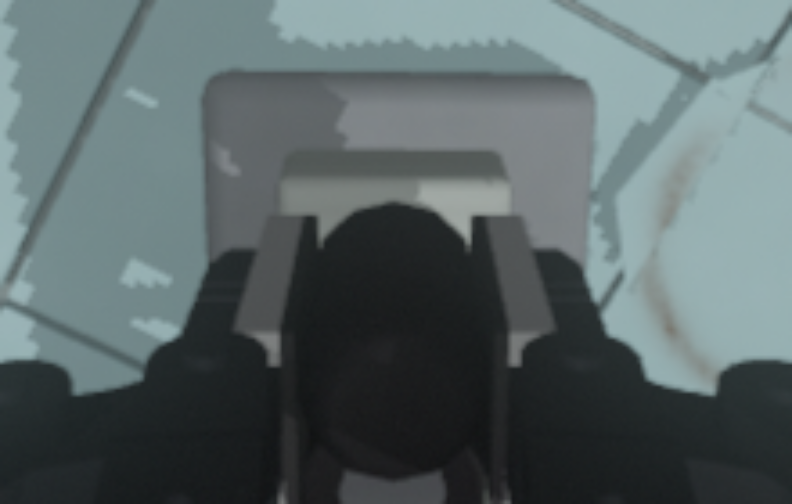

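jog_arm(rows=[{"linear": [-5, -2.8, 0], "rotation": [0, 0, 1.5], "gripper": 255}, {"linear": [-9.7, -6, 0], "rotation": [0, 0, 3], "gripper": 255}, {"linear": [-9.4, -6.5, 0], "rotation": [0, 0, 3], "gripper": 255}, {"linear": [-9.1, -6.9, 0], "rotation": [0, 0, 3], "gripper": 255}, {"linear": [-8.7, -7.4, 0], "rotation": [0, 0, 3], "gripper": 255}, {"linear": [-8.3, -7.8, 0], "rotation": [0, 0, 3], "gripper": 255}, {"linear": [-7.9, -8.2, 0], "rotation": [0, 0, 3], "gripper": 255}, {"linear": [-7.5, -8.6, 0], "rotation": [0, 0, 3], "gripper": 255}, {"linear": [-7, -9, 0], "rotation": [0, 0, 3], "gripper": 255}, {"linear": [-6.5, -9.3, 0], "rotation": [0, 0, 3], "gripper": 255}])

```text
t: 31.6
position: [0.3885, -0.1582, 0.035]
orientation: [-53.9, 89.9, 3.6]
wrist_force: [0.8, 2.5, 4.1]
width: 0.0214
```

jog_arm(rows=[{"linear": [-6, -9.6, 0], "rotation": [0, 0, 3], "gripper": 255}, {"linear": [-5.5, -10, 0], "rotation": [0, 0, 3], "gripper": 255}, {"linear": [-5, -10.3, 0], "rotation": [0, 0, 3], "gripper": 255}, {"linear": [-4.4, -10.5, 0], "rotation": [0, 0, 3], "gripper": 255}, {"linear": [-3.9, -10.7, 0], "rotation": [0, 0, 3], "gripper": 255}, {"linear": [-3.3, -10.9, 0], "rotation": [0, 0, 3], "gripper": 255}, {"linear": [-2.7, -11, 0], "rotation": [0, 0, 3], "gripper": 255}, {"linear": [-2.1, -11.2, 0], "rotation": [0, 0, 3], "gripper": 255}, {"linear": [-1.5, -11.3, 0], "rotation": [0, 0, 3], "gripper": 255}, {"linear": [-0.9, -11.3, 0], "rotation": [0, 0, 3], "gripper": 255}])

```text
t: 32.43
position: [0.3532, -0.2649, 0.0349]
orientation: [-47.5, 89.9, 39.9]
wrist_force: [2.4, 2.2, 5.7]
width: 0.0217
```

jog_arm(rows=[{"linear": [-0.4, -9, 0], "rotation": [0, 0, 2.4], "gripper": 255}, {"linear": [0, -7, 0], "rotation": [0, 0, 1.9], "gripper": 255}, {"linear": [0.2, -5, 0], "rotation": [0, 0, 1.3], "gripper": 255}, {"linear": [0.2, -3, 0], "rotation": [0, 0, 0.8], "gripper": 255}, {"linear": [0.1, -2, 0], "rotation": [0, 0, 0.5], "gripper": 255}, {"linear": [0.1, -1, 0], "rotation": [0, 0, 0.3], "gripper": 255}, {"linear": [0, 0, 0], "rotation": [0, 0, 0], "gripper": 255}, {"linear": [0, 0, 0], "rotation": [0, 0, 0], "gripper": 255}, {"linear": [0, 0, 0], "rotation": [0, 0, 0], "gripper": 255}, {"linear": [0, 0, 0], "rotation": [0, 0, 0], "gripper": 255}])

```text
t: 33.27
position: [0.3531, -0.2914, 0.0349]
orientation: [-16.6, 90.0, 77.9]
wrist_force: [0.8, 3.7, 8.1]
width: 0.0214
```

jog_arm(rows=[{"linear": [0, -1, 0], "rotation": [0, 0, 0.2], "gripper": 255}, {"linear": [0, -1, 0], "rotation": [0, 0, 0.2], "gripper": 255}, {"linear": [0, -0.5, 0], "rotation": [0, 0, 0], "gripper": 255}, {"linear": [0, -0.5, 0], "rotation": [0, 0, 0], "gripper": 255}, {"linear": [0, 0, 0], "rotation": [0, 0, 0], "gripper": 255}, {"linear": [0, 0, 0], "rotation": [0, 0, 0], "gripper": 255}, {"linear": [0, 0, 0], "rotation": [0, 0, 0], "gripper": 255}, {"linear": [0, 0, 0], "rotation": [0, 0, 0], "gripper": 255}, {"linear": [0, 0, 0], "rotation": [0, 0, 0], "gripper": 255}, {"linear": [0, 0, 0], "rotation": [0, 0, 0], "gripper": 255}])

```text
t: 34.1
position: [0.3533, -0.294, 0.0349]
orientation: [-11.1, 89.9, 83.8]
wrist_force: [0.9, 3.3, 8.4]
width: 0.0212
```

jog_arm(rows=[{"linear": [0, -0.5, 0], "rotation": [0, 0, 0], "gripper": 255}, {"linear": [0, -0.5, 0], "rotation": [0, 0, 0], "gripper": 255}, {"linear": [0, -0.5, 0], "rotation": [0, 0, 0], "gripper": 255}, {"linear": [0, -0.5, 0], "rotation": [0, 0, 0], "gripper": 255}, {"linear": [0, 0, 0], "rotation": [0, 0, 0], "gripper": 255}, {"linear": [0, 0, 0], "rotation": [0, 0, 0], "gripper": 255}, {"linear": [0, 0, 0], "rotation": [0, 0, 0], "gripper": 255}, {"linear": [0, 0, 0], "rotation": [0, 0, 0], "gripper": 255}, {"linear": [0, 0, 0], "rotation": [0, 0, 0], "gripper": 255}, {"linear": [0, 0, 0], "rotation": [0, 0, 0], "gripper": 255}])

```text
t: 34.93
position: [0.3533, -0.2945, 0.0349]
orientation: [4.6, 89.8, 99.6]
wrist_force: [1.4, 9.2, 10.2]
width: 0.021
```

jog_arm(rows=[{"linear": [0, -0.5, 0], "rotation": [0, 0, 0], "gripper": 255}, {"linear": [0, -0.5, 0], "rotation": [0, 0, 0], "gripper": 255}, {"linear": [0, -0.5, 0], "rotation": [0, 0, 0], "gripper": 255}, {"linear": [0, 0, 0], "rotation": [0, 0, 0], "gripper": 255}, {"linear": [0, 0, 0], "rotation": [0, 0, 0], "gripper": 255}, {"linear": [0, 0, 0], "rotation": [0, 0, 0], "gripper": 255}, {"linear": [0, 0, 0], "rotation": [0, 0, 0], "gripper": 255}, {"linear": [0, 0, 0], "rotation": [0, 0, 0], "gripper": 255}, {"linear": [0, 0, 0], "rotation": [0, 0, 0], "gripper": 255}, {"linear": [0, 0, 0], "rotation": [0, 0, 0], "gripper": 255}])

```text
t: 35.77
position: [0.3533, -0.2949, 0.0349]
orientation: [7.2, 89.7, 102.3]
wrist_force: [0.4, 12.1, 13.2]
width: 0.0216
```

Run:
```python
from plant import env
from h import *
s=env.get_state();print(s["position"],s["wrist_force"].round(1),s["moment"].round(2),s["width"])
for n in("wrist","top","scene"):
    d=env.get_image(n); np.savez(f"fin_{n}.npz",**d); cv2.imwrite(f"pics/fin_{n}.png",d["pixels"])
    if n=="top": cv2.imwrite("pics/fin_t2.png",cv2.resize(d["pixels"][165:295,315:480],None,fx=4.6,fy=4.6,interpolation=cv2.INTER_CUBIC))
    if n=="scene": cv2.imwrite("pics/fin_s2.png",cv2.resize(d["pixels"][120:320,200:420],None,fx=3,fy=3,interpolation=cv2.INTER_CUBIC))
```

```text
[ 0.35330668 -0.29488192  0.0348831 ] [ 0.4 12.1 13.2] [ 2.01 -0.17 -0.1 ] 0.021552926129173547
```

View pics/fin_wrist.png

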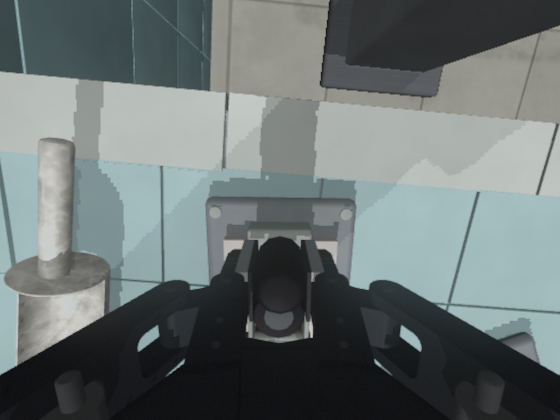

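View pics/fin_top.png

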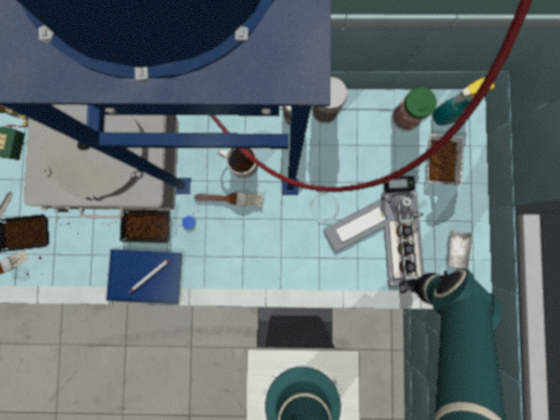

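View pics/fin_t2.png

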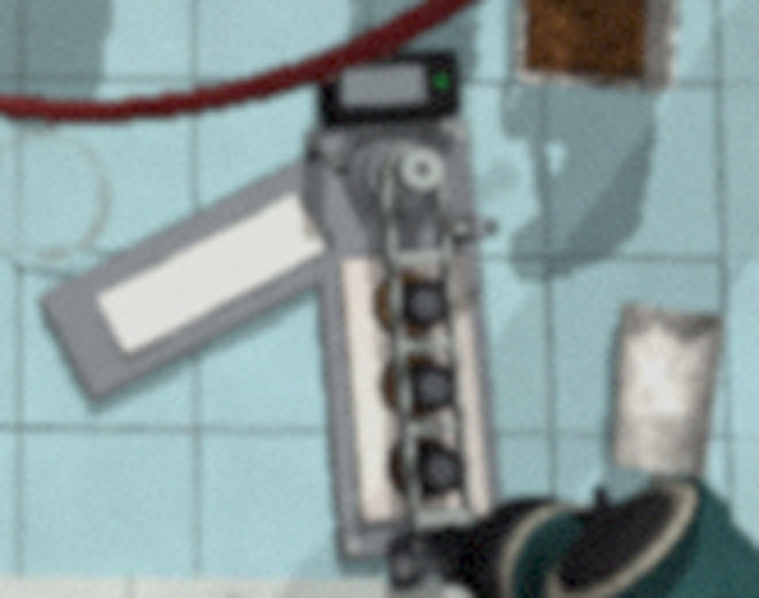

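View pics/fin_s2.png

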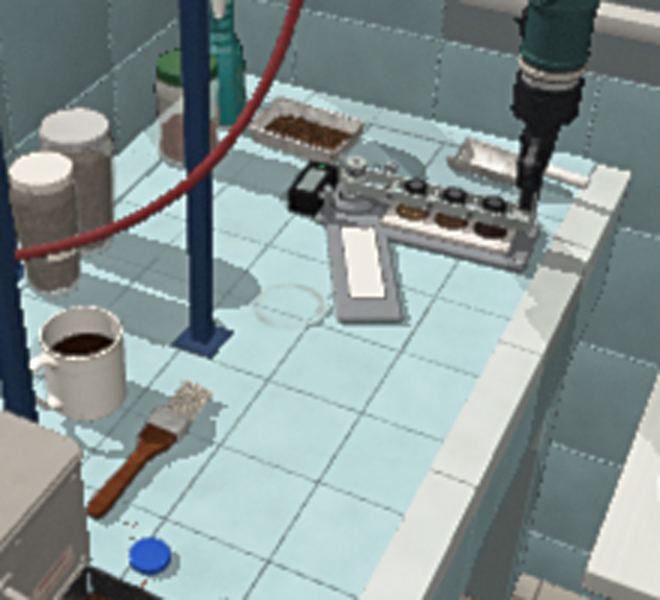

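Run:
```python
from plant import env
s=env.get_state();print(s["t"],s["wrist_force"].round(1),s["position"])
print(env.close_job())
```

```text
35.9167 [ 0.5 11.4 12.8] [ 0.35327354 -0.29484995  0.03487048]
the job is handed in; nothing more can be done
None
```

I set the three discs into their wells and swung the reading arm onto its stop. I handed the job in at 35.9 s with the knob still gripped and pushed against the stop.

**Discs:** The light disc (marked 95) is in the inner well, the medium (75) in the middle and the dark in the outer. All three lay level, with their tops measured at 24–25.5 mm against the expected 25 mm.

**Reading arm:** It stopped moving while the sideways force at the knob rose from about 3.5 N to 12 N. The final top and scene pictures show it lying over the discs, against the stop. The beans, mug and brush look to be where they were.

**What disagreed with the description or went less cleanly:**
- **Fingertip position:** `env.nose_length` says the fingertips are 8 mm ahead of the reported tool point. Cameras and contact showed them about 32–38 mm behind it, so I used the measured heights.
- **Medium disc:** I gripped it slightly too low, so the fingertips met the carrier first. When the jaws opened it settled the last 2 mm or so into its well.
- **Vertical force:** The wrist still read about 13 N upward at the end; I did not find the cause. It is well below the limits.

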